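# Rack the carved plaques to dry and start the fan

## Task

Take the dust lid off the wooden drying rack and lay it flat, handle up, lengthwise in the middle of the blue mat. Then take every plaque from its easel and stand it upright, right way up, fully down in a slot of its own in the rack, and only after that turn the orange fan switch clockwise until it clicks on. Leave all the other things on the bench where they are.

Things in the scene. Friction and masses are not known exactly. Their poses are not given: they have to be found in the camera images.
- rack: low wooden drying box, open at the top, outer 225 x 108 x 55 mm (long side along its x), walls 6 mm, floor 8 mm thick. Origin: centre of its underside. Fixed to the bench. Inside, comb blocks (tops 46 mm above the bench) leave four slots, each 17 mm wide along the box's x, one plaque per slot, at x = -78, -26, +26, +78 mm (plaque thickness along the box's x); inside width along y 96 mm.
- lid: loose plywood dust lid, 233 x 116 x 8 mm, two battens 6 mm deep below it that drop inside the rack's rim with 2 to 5 mm play; 0.22 kg. Origin: centre of the board's underside, so 55 mm above the bench on the rack, 9 mm when lying on the mat. x along its length, z up. A red bar handle stands on it towards its +x end.
- lid_grip (a point): middle of the lid's red handle bar, at lid x = +70 mm, 24 mm above the board's underside; the bar is 16 mm thick (along x), 64 mm long (along y), and its top is 12 mm above this point
- mat: blue felt mat, 240 x 136 x 3 mm, fixed to the bench, where the lid is to lie; origin: centre of its underside, x along its length
- plaque0: light wood plaque with a round ring relief, 12 mm thick (its x), 80 mm wide (its y), 130 mm tall (its z), about 0.09 kg. Origin: middle of its foot (bottom end face); the relief is on its +x face. It starts on a grey easel, leaning 30 degrees from upright, its top towards the robot; its upper 55 mm are free on both faces. None when absent.
- plaque1: dark wood plaque with four pale bars, 12 mm thick (its x), 80 mm wide (its y), 130 mm tall (its z), about 0.09 kg. Origin: middle of its foot (bottom end face); the relief is on its +x face. It starts on a grey easel, leaning 30 degrees from upright, its top towards the robot; its upper 55 mm are free on both faces. None when absent.
- plaque2: light wood plaque with a six-petal flower relief, 12 mm thick (its x), 80 mm wide (its y), 130 mm tall (its z), about 0.09 kg. Origin: middle of its foot (bottom end face); the relief is on its +x face. It starts on a grey easel, leaning 30 degrees from upright, its top towards the robot; its upper 55 mm are free on both faces. None when absent.
- plaque3: mid-brown wood plaque with a pale diamond relief, 12 mm thick (its x), 80 mm wide (its y), 130 mm tall (its z), about 0.09 kg. Origin: middle of its foot (bottom end face); the relief is on its +x face. It starts on a grey easel, leaning 30 degrees from upright, its top towards the robot; its upper 55 mm are free on both faces. None when absent.
- easel0: grey-painted easel of plaque 0, fixed, 110 x 70 mm foot; a sloped ledge with a 10 mm lip and a back rest (on the robot's side) that covers the lower 70 mm of the plaque's back. Origin: centre of its underside, x away from the robot
- easel1: grey-painted easel of plaque 1, fixed, 110 x 70 mm foot; a sloped ledge with a 10 mm lip and a back rest (on the robot's side) that covers the lower 70 mm of the plaque's back. Origin: centre of its underside, x away from the robot
- easel2: grey-painted easel of plaque 2, fixed, 110 x 70 mm foot; a sloped ledge with a 10 mm lip and a back rest (on the robot's side) that covers the lower 70 mm of the plaque's back. Origin: centre of its underside, x away from the robot
- easel3: grey-painted easel of plaque 3, fixed, 110 x 70 mm foot; a sloped ledge with a 10 mm lip and a back rest (on the robot's side) that covers the lower 70 mm of the plaque's back. Origin: centre of its underside, x away from the robot
- switch (a joint): angle of the fan switch's orange bar knob, 0 = off, 1.275 rad = on (end stop); grows as it is turned clockwise seen from above. It turns freely to about 0.45 rad; then a spring detent resists with about 0.15 N m until 0.85 rad, then it snaps on to above 1.2 by itself; let go before that, it slips back to 0.45.
- switch_grip (a point): middle of the orange bar of the knob, on its vertical turning axis, 75 mm above the bench; it turns with the knob: x along the bar (60 mm long), y across it (16 mm thick), the bar's top is 14 mm above this point and its lower end 14 mm below, on a black disc 48 mm across. It stands on a grey box 90 x 90 x 46 mm
- mallet: rubber-headed mallet lying on the bench, 260 mm; not part of the job, leave it where it is
- bowl: small turned wooden bowl, 124 mm across, 55 mm high; not part of the job, leave it where it is
- sanding_block: cork sanding block 100 x 60 x 35 mm; not part of the job, leave it where it is
- oil: closed amber bottle, 60 mm across, 150 mm high; not part of the job, leave it where it is
- wax: closed jar, 72 mm across, 60 mm high; not part of the job, leave it where it is
- chisel: chisel, 180 mm, lying; not part of the job, leave it where it is
- finish_brush: brush, 200 mm, lying; not part of the job, leave it where it is
Mind the look-alikes: they are no part of the job. Leave any green or yellow look-alike of the plaque2 alone.

How it is judged:
By the outcome, as a careful person would: the job done as asked, in the order asked, and still so for the second after the job is handed in, with the robot touching nothing.
Of plaque0, plaque1, plaque2, plaque3 only 3 to 4 are there at a start; the rules pass over those that are not, and their reading is None.
At some moment in a run one of lid may be knocked a few centimetres aside while the robot is not near it.
It also fails if it takes over 210 s, if anything falls off the work surface, if the arm or the gripper's body presses on something with over 40 N, if the wrist force passes 120 N, or if a joint passes its speed limit or range.

## Robot

A 6-joint arm with a two-finger parallel gripper is mounted at the origin on the work surface. World frame = base frame: x ahead of the robot, y to its left, z up, the work surface at z = 0. Lengths are in m, angles in rad, forces in N, time in s.
With the tool pointing down it reaches from about 0.275 to 0.725 m from the base axis. Payload 5.6 kg.
Tool frame: the origin (TCP) lies where the fingers leave the gripper's body, on its centre line; the fingertips stand 73 mm ahead of it and the grasp point (between the pads) lies 54 mm ahead of it (ctrl.tcp_to_tips is the distance from the TCP to the fingertips, in m); z points along the fingers, y is the line along which they close (so a half turn about z gives the same grasp; the last joint's range is limited). The gripper opens to 85 mm and grips with 20 to 120 N. Pads are 22 mm wide; open, the fingers measure 114 mm over their backs; the gripper's body (76 mm by 85 mm) begins 54 mm behind the grasp point. The pads swing forward as they close: fully open they stand 13 mm farther back than shut.
Start: joints at [-0.937, 0.255, 0.108, 0, -1.424, -0.285], TCP at [0.188, -0.517, 0.304] pointing down, gripper open.
Joint ranges: [-2.95, 2.95], [-1.21, 1.97], [-1.09, 1.5], [-2.87, 1.71], [-2.94, -0.07], [-3.05, 3.05]. Speed limits (rad/s): [2.57, 2.57, 3.14, 3.14, 3.14, 3.14].

## Interface

Orientations are given as a rotation vector (axis times angle).
In Python, from bench import ctrl, eyes, nets gives the robot as it stands.
- The arm moves only by the tool drive_tool, never from a script. Its argument "moves" is a list of rows, each an object with "dp": the shift along the world's x, y, z normalised to -1 to 1, where 1 is 0.025 m, a list of three; "spin": the turn about the world's z normalised to -1 to 1, where 1 is 0.08 rad; "gripper": the opening, from 0 (shut) to 1 (fully open). A call has 1 to 10 rows; each row shifts and turns the commanded pose from where the row before left it; what a row does not reach is not made up. A row lasts 1/12 s, in which the tool goes at most 41.7 mm and 7.16 degrees, less where a joint would pass 70% of its speed; a pose out of reach is approached as far as the arm can. A call with a number of a shift or a turn outside -1 to 1 is refused whole. A call with a gripper value outside its range is refused whole. The fingers move at their own pace and stop on an object; the grip force is fixed at half the most. Time passes only in rows, so rows that do not move let the fingers close. It gives the time, the measured TCP pose, the force, the opening and the grip force at its end, in the units of the state.
- ctrl.get_state(): the state, without advancing time (a new reading comes with each control period).
- eyes.snapshot(name): name is "scene" or "top" or "wrist"; returns a dict with "img" (420x560x3 uint8, red, green, blue), "z_map" (420x560 float32, m along the optical axis (not along the pixel's ray), 0 where there is no reading), "fx", "fy", "cx", "cy" (pixels), "dist_coeffs" ([k1, k2, p1, p2, k3] as OpenCV has them; the pictures are not rectified), "position" and "rotation" of the camera in the world. Camera axes: x right, y down, z forward; pixel columns grow to the right and rows downward; lengths in m; the calibration is good to about 2 mm. A picture is of the moment at which its call begins.
- ctrl.job_done(): hands the job in; it is judged then, once.
Trained networks look in a picture, given as the dict that the camera call returned (one of the last four; its "shot" number tells which), for a name from the list of things; names that differ only in an ending like _2 or _b are one class to them, and where a whole thing is asked for, a point or a joint stands for the part that bears it (a point fixed in the world has none). Each returns a list of dicts, best first, with "score" (0 to 1); they miss things now and then, are a little off and sometimes report something else, mostly with a low value. They report only what shows in the picture. A call takes as long as a camera call. They do not tell look-alikes from the thing itself.
- nets.silhouettes(picture, name): "mask" (420x560 bool, what is visible of it).
- nets.landmark_of(picture, name): "at" ([x, y, z] in m, in the coordinates of the camera as it stood for that picture, good to about 4 mm: a listed point, or the origin of a listed thing).
The state is a dict: "time": time; "q": joint angles; "qd": joint speeds; "joint_torque": joint torques, N m; "ee_pos": TCP position; "ee_rot": TCP orientation; "force": force on the tool from outside, world axes, zero at the start; "moment": the same for the moment, N m; "finger_gap": finger opening in m; "gripper_force": force on a finger pad.
Only numpy, scipy, OpenCV 4.12 (cv2) and the standard library are available. Lean on these libraries where they do the work, as an engineer would, in place of code of your own. Each camera call takes 0.05 s, during which the arm holds its last target. There are 200 camera calls.

## Working session

There is one attempt and no reset: what is moved stays moved. The work goes in short steps, Python scripts to look and compute and a tool call to move; the robot and the scene stay as the last step left them, time stands still between calls to the robot, and variables do not carry over. Pictures are saved under pics/ and viewed, at most 14 in all, crops included, and the job is handed in when it is done.

Besides the shell and the picture viewer there is one more tool, called after "Call:" as name(argument=value, ...) on one line, values as JSON. drive_tool: Moves the arm, as the interface text tells. Scaled input: -1 to 1 covers 0.025 m each way for a shift and 0.08 rad each way for a turn. Its arguments: {"type":"object","properties":{"moves":{"type":"array"}},"required":["moves"]}

```bash
ls; mkdir -p pics; cat > h.py <<'E'
import numpy as np, cv2
from scipy.spatial.transform import Rotation as R
from bench import ctrl, eyes, nets
def Rm(p):
    r=np.array(p["rotation"],float)
    return r if r.shape==(3,3) else (R.from_rotvec(r).as_matrix() if r.size==3 else R.from_quat(r).as_matrix())
def w(p,c): return Rm(p)@np.array(c)+np.array(p["position"])
def K(p): return np.array([[p["fx"],0,p["cx"]],[0,p["fy"],p["cy"]],[0,0,1.]])
def cloud(p,mask=None):
    z=p["z_map"]; m=(z>0) if mask is None else (mask&(z>0))
    v,u=np.nonzero(m)
    n=cv2.undistortPoints(np.stack([u,v],1).astype(np.float64)[:,None],K(p),np.array(p["dist_coeffs"],float))[:,0]
    zz=z[v,u]; c=np.c_[n*zz[:,None],zz]
    return c@Rm(p).T+np.array(p["position"]),u,v
def save(p,n): cv2.imwrite(f"pics/{n}.png",p["img"][:,:,::-1])
E
cat > a.py <<'E'
from h import *
s=ctrl.get_state(); print({k:np.round(v,3) for k,v in s.items()})
names="rack lid lid_grip mat plaque0 plaque1 plaque2 plaque3 easel0 easel1 easel2 easel3 switch switch_grip mallet bowl sanding_block oil wax chisel finish_brush".split()
for cam in ["top","scene"]:
    p=eyes.snapshot(cam); save(p,cam+"0"); print(cam,np.round(p["position"],3),np.round(p["rotation"],3).tolist())
    for n in names:
        r=nets.landmark_of(p,n); print(n,[(round(float(d["score"]),2),np.round(w(p,d["at"]),3).tolist()) for d in r[:4]])
E
python3 a.py
```

```text
pics
{'time': np.float64(0.0), 'q': array([-0.937,  0.256,  0.107, -0.   , -1.424, -0.285]), 'qd': array([ 0.002,  0.001, -0.   ,  0.001,  0.   ,  0.   ]), 'joint_torque': array([-0.0000e+00, -3.8663e+01,  2.3795e+01,  5.3650e+00, -6.0000e-03,
        0.0000e+00]), 'ee_pos': array([ 0.188, -0.517,  0.303]), 'ee_rot': array([ 5.450e-01, -3.094e+00, -3.000e-03]), 'force': array([ 0.137, -0.086, -0.76 ]), 'moment': array([-0.02 , -0.009,  0.059]), 'gripper_force': np.float64(0.0), 'finger_gap': np.float64(0.085)}
top [0.367 0.123 1.658] [-2.2, 2.158, -0.113]
rack []
lid [(0.75, [0.442, -0.018, 0.054])]
lid_grip [(0.86, [0.432, 0.055, 0.079]), (0.3, [0.597, 0.359, 0.04])]
mat [(0.59, [0.486, -0.304, 0.001])]
plaque0 [(0.92, [0.583, 0.215, 0.036]), (0.92, [0.502, 0.754, 0.007]), (0.89, [0.253, 0.33, 0.006]), (0.75, [0.593, 0.357, 0.04])]
plaque1 [(0.92, [0.583, 0.215, 0.036]), (0.92, [0.502, 0.754, 0.007]), (0.89, [0.253, 0.33, 0.006]), (0.75, [0.593, 0.357, 0.04])]
plaque2 [(0.92, [0.583, 0.215, 0.036]), (0.92, [0.502, 0.754, 0.007]), (0.89, [0.253, 0.33, 0.006]), (0.75, [0.593, 0.357, 0
[... 272 characters left out ...]
 [(0.87, [0.57, 0.35, -0.0]), (0.7, [0.425, 0.356, -0.003]), (0.63, [0.561, 0.222, -0.001]), (0.55, [0.402, 0.229, 0.0])]
easel2 [(0.87, [0.57, 0.35, -0.0]), (0.7, [0.425, 0.356, -0.003]), (0.63, [0.561, 0.222, -0.001]), (0.55, [0.402, 0.229, 0.0])]
easel3 [(0.87, [0.57, 0.35, -0.0]), (0.7, [0.425, 0.356, -0.003]), (0.63, [0.561, 0.222, -0.001]), (0.55, [0.402, 0.229, 0.0])]Traceback (most recent call last):
  File "a.py", line 7, in <module>
    r=nets.landmark_of(p,n); print(n,[(round(float(d["score"]),2),np.round(w(p,d["at"]),3).tolist()) for d in r[:4]])
ValueError: it knows: bowl, chisel, easel, finish_brush, lid, lid_grip, mallet, mat, oil, plaque, rack, sanding_block, switch_grip, wax
```

```bash
cat > a.py <<'E'
from h import *
for cam in ["top","scene"]:
    p=eyes.snapshot(cam); save(p,cam+"0"); np.savez(cam+"0.npz",**{k:v for k,v in p.items()})
    for n in "rack plaque easel switch_grip lid_grip mallet bowl oil wax".split():
        r=nets.landmark_of(p,n); print(n,[(round(float(d["score"]),2),np.round(w(p,d["at"]),3).tolist()) for d in r[:7]])
print(ctrl.get_state()["time"])
E
python3 a.py
```

```text
rack [(0.61, [0.446, 0.356, 0.038])]
plaque [(0.96, [0.255, 0.335, 0.007]), (0.63, [0.428, 0.234, 0.037]), (0.6, [0.594, 0.358, 0.038]), (0.59, [0.501, 0.756, 0.009]), (0.56, [0.447, 0.354, 0.038])]
easel [(0.96, [0.567, 0.35, -0.0]), (0.64, [0.402, 0.227, 0.001]), (0.52, [0.423, 0.355, -0.001]), (0.5, [0.563, 0.223, -0.002])]
switch_grip [(0.47, [0.639, -0.041, 0.075])]
lid_grip [(0.93, [0.437, 0.06, 0.081])]
mallet [(0.89, [0.595, -0.521, -0.002]), (0.48, [0.443, -0.015, 0.055])]
bowl [(0.82, [0.74, 0.234, -0.001])]
oil [(0.72, [0.684, -0.355, 0.001]), (0.65, [0.596, 0.357, 0.039])]
wax [(0.88, [0.5, 0.496, 0.002]), (0.65, [0.641, -0.044, 0.078]), (0.45, [0.684, 0.409, -0.002]), (0.3, [0.677, -0.217, -0.001])]
rack [(0.77, [0.439, -0.012, 0.003]), (0.68, [0.686, 0.406, -0.002]), (0.54, [0.561, 0.22, 0.002])]
plaque [(0.79, [0.502, 0.755, 0.004]), (0.74, [0.587, 0.212, 0.037]), (0.72, [0.596, 0.356, 0.034]), (0.64, [0.43, 0.228, 0.031]), (0.58, [0.449, 0.35, 0.034]), (0.55, [0.25, 0.337, 0.005])]
easel [(0.81, [0.406, 0.226, -0.002]), (0.78, [0.425, 0.352, -0.003]), (0.74, [0.572, 0.348, -0.002]), (0.6, [0.56, 0.217, 0.002])]
switch_grip [(0.68, [0.682, -0.22, -0.001]), (0.65, [0.642, -0.045, 0.075]), (0.31, [0.408, 0.224, -0.001])]
lid_grip [(0.76, [0.436, 0.05, 0.08])]
mallet [(0.84, [0.602, -0.523, 0.001])]
bowl [(0.79, [0.74, 0.229, -0.002])]
oil [(0.86, [0.682, -0.356, -0.004]), (0.23, [0.445, 0.35, 0.037])]
wax [(0.81, [0.499, 0.489, 0.001]), (0.54, [0.643, -0.048, 0.073])]
1.65
```

View pics/top0.png

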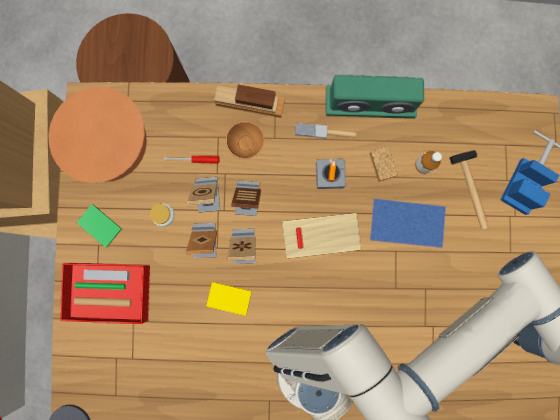

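View pics/scene0.png

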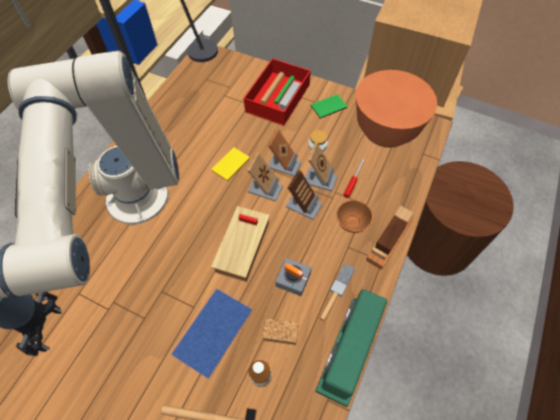

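```bash
cat > b.py <<'E'
from h import *
def rect(P,name):
    c,(a,b),t=cv2.minAreaRect(P[:,:2].astype(np.float32)*1000)
    if a<b: a,b=b,a; t+=90
    print(name,len(P),"c",np.round(c,1),"size",round(a,1),round(b,1),"longdeg",round((t+90)%180-90,2),"z",np.round(np.median(P[:,2]),4))
for cam in ["top","scene"]:
    p=dict(np.load(cam+"0.npz",allow_pickle=True)); P,u,v=cloud(p); C=p["img"][v,u].astype(int); H=cv2.cvtColor(p["img"],cv2.COLOR_RGB2HSV)[v,u].astype(int)
    def box(x0,x1,y0,y1,z0,z1): return (P[:,0]>x0)&(P[:,0]<x1)&(P[:,1]>y0)&(P[:,1]<y1)&(P[:,2]>z0)&(P[:,2]<z1)
    print(cam,"bench z",np.median(P[box(.3,.4,-.3,-.2,-.02,.02)][:,2]))
    rect(P[box(.33,.55,-.16,.13,.055,.07)],"lidtop")
    rect(P[box(.33,.55,0,.13,.08,.1)],"handle")
    m=box(.35,.62,-.48,-.15,-.01,.02)&(H[:,0]>100)&(H[:,0]<125)&(H[:,1]>110); rect(P[m],"mat")
    rect(P[box(.55,.72,-.12,.04,.04,.05)],"swbox")
    rect(P[box(.55,.72,-.12,.04,.075,.1)],"knob")
    for k,(x,y) in enumerate([(.57,.35),(.561,.22),(.402,.228),(.424,.354)]):
        m=box(x-.09,x+.09,y-.062,y+.062,.06,.17); rect(P[m],"plq%d"%k)
        m2=box(x-.09,x+.09,y-.062,y+.062,.138,.17); rect(P[m2],"  top%d"%k); print("   zmax",np.percentile(P[m][:,2],99))
E
python3 b.py
```

```text
top bench z 3.32375656062478e-05
lidtop 2550 c [441.7 -15.9] size 233.3 116.3 longdeg -82.44 z 0.0631
handle 112 c [432.4  53.7] size 63.8 15.8 longdeg 7.84 z 0.0901
mat 2806 c [ 489.8 -303.1] size 237.0 131.2 longdeg 85.3 z 0.0033
swbox 438 c [640.8 -45.5] size 90.9 90.0 longdeg 1.45 z 0.0458
knob 105 c [642.3 -45.7] size 60.5 16.6 longdeg -6.34 z 0.0886
plq0 465 c [560.6 354.4] size 82.0 72.6 longdeg -82.65 z 0.1187
  top0 163 c [534.4 351.2] size 81.7 19.6 longdeg -83.5 z 0.1474
   zmax 0.15623373776659374
plq1 463 c [548.4 218.5] size 80.6 64.5 longdeg 86.35 z 0.1211
  top1 159 c [525.8 219.7] size 80.1 19.2 longdeg 86.35 z 0.148
   zmax 0.15643913156483324
plq2 547 c [398.8 228.3] size 80.6 75.4 longdeg -85.66 z 0.1164
  top2 166 c [371.2 226.6] size 76.5 20.0 longdeg -85.66 z 0.1473
   zmax 0.15571891931887047
plq3 543 c [410.7 350.6] size 80.8 65.9 longdeg -87.7 z 0.1169
  top3 166 c [387.1 349.2] size 79.8 17.8 longdeg -88.74 z 0.1465
   zmax 0.15561229372254332
scene bench z -0.0003804091314455471
lidtop 2204 c [441.6 -16.4] size 236.8 118.1 longdeg -82.51 z 0.063
handle 111
[... 173 characters left out ...]
.55 z 0.0456
knob 122 c [642.3 -47.8] size 61.2 17.2 longdeg -4.87 z 0.0884
plq0 455 c [557.2 350. ] size 83.3 63.7 longdeg -81.94 z 0.1082
  top0 98 c [535.8 348.3] size 80.9 18.5 longdeg -84.69 z 0.1459
   zmax 0.15273284152298736
plq1 557 c [548.8 217.3] size 85.9 65.1 longdeg 87.69 z 0.111
  top1 129 c [526.5 219.3] size 83.7 20.4 longdeg 87.69 z 0.1462
   zmax 0.15391914412030175
plq2 552 c [393.3 225.9] size 83.3 65.5 longdeg -85.71 z 0.1089
  top2 118 c [371.6 222.4] size 79.5 21.4 longdeg -85.07 z 0.1463
   zmax 0.15283183425617408
plq3 470 c [412.1 346.2] size 83.0 66.2 longdeg -87.0 z 0.1102
  top3 98 c [388.2 346.1] size 81.5 20.2 longdeg -84.0 z 0.1455
   zmax 0.15242798199594487
```

Call:
drive_tool(moves=[{"dp":[0.408,0.95,-0.09],"spin":-0.113,"gripper":1},{"dp":[0.408,0.95,-0.09],"spin":-0.113,"gripper":1},{"dp":[0.408,0.95,-0.09],"spin":-0.113,"gripper":1},{"dp":[0.408,0.95,-0.09],"spin":-0.113,"gripper":1},{"dp":[0.408,0.95,-0.09],"spin":-0.113,"gripper":1},{"dp":[0.408,0.95,-0.09],"spin":-0.113,"gripper":1},{"dp":[0.408,0.95,-0.09],"spin":-0.113,"gripper":1},{"dp":[0.408,0.95,-0.09],"spin":-0.113,"gripper":1}])

```text
time: 2.32
ee_pos: [0.2698, -0.3257, 0.2859]
ee_rot: [-0.432, 3.111, -0.0]
force: [-0.1, -0.3, -0.5]
finger_gap: 0.0857
gripper_force: 0.0
```

Call:
drive_tool(moves=[{"dp":[0.408,0.95,-0.09],"spin":-0.113,"gripper":1},{"dp":[0.408,0.95,-0.09],"spin":-0.113,"gripper":1},{"dp":[0.408,0.95,-0.09],"spin":-0.113,"gripper":1},{"dp":[0.408,0.95,-0.09],"spin":-0.113,"gripper":1},{"dp":[0.408,0.95,-0.09],"spin":-0.113,"gripper":1},{"dp":[0.408,0.95,-0.09],"spin":-0.113,"gripper":1},{"dp":[0.408,0.95,-0.09],"spin":-0.113,"gripper":1},{"dp":[0.408,0.95,-0.09],"spin":-0.113,"gripper":1}])

```text
time: 2.98
ee_pos: [0.3514, -0.1356, 0.2681]
ee_rot: [-0.319, 3.124, -0.0]
force: [1.7, -0.1, -0.9]
finger_gap: 0.0853
gripper_force: 0.0
```

Call:
drive_tool(moves=[{"dp":[0.408,0.95,-0.09],"spin":-0.113,"gripper":1},{"dp":[0.408,0.95,-0.09],"spin":-0.113,"gripper":1},{"dp":[0.408,0.95,-0.09],"spin":-0.113,"gripper":1},{"dp":[0.408,0.95,-0.09],"spin":-0.113,"gripper":1},{"dp":[0.408,0.95,-0.09],"spin":-0.113,"gripper":1},{"dp":[0.408,0.95,-0.09],"spin":-0.113,"gripper":1},{"dp":[0.408,0.95,-0.09],"spin":-0.113,"gripper":1},{"dp":[0.408,0.95,-0.09],"spin":-0.113,"gripper":1},{"dp":[0,0,0],"spin":0,"gripper":1}])

```text
time: 3.73
ee_pos: [0.4341, 0.0561, 0.2493]
ee_rot: [0.21, -3.135, -0.0]
force: [0.4, 0.9, 0.3]
finger_gap: 0.0856
gripper_force: 0.0
```

```bash
cat > st.py <<'E'
from h import *
def st():
    s=ctrl.get_state(); a=s["ee_rot"]; M=R.from_rotvec(a).as_matrix()
    print("t",round(float(s["time"]),2),"p",np.round(np.array(s["ee_pos"])*1000,1),"yang",np.round(np.degrees(np.arctan2(M[1,1],M[0,1])),2),"z",np.round(M[:,2],3),"F",np.round(s["force"],1),"gap",np.round(s["finger_gap"]*1000,1),"gf",np.round(s["gripper_force"],1),"q6",round(float(s["q"][5]),2))
    return s
if __name__=="__main__": st()
E
cat > c.py <<'E'
from st import *
st()
p=eyes.snapshot("wrist"); save(p,"w1"); P,u,v=cloud(p)
def rect(P,name):
    c,(a,b),t=cv2.minAreaRect(P[:,:2].astype(np.float32)*1000)
    if a<b: a,b=b,a; t+=90
    print(name,len(P),"c",np.round(c,1),"size",round(a,1),round(b,1),"longdeg",round((t+90)%180-90,2),"z",np.round(np.median(P[:,2]),4))
def box(x0,x1,y0,y1,z0,z1): return (P[:,0]>x0)&(P[:,0]<x1)&(P[:,1]>y0)&(P[:,1]<y1)&(P[:,2]>z0)&(P[:,2]<z1)
rect(P[box(.38,.48,0.02,.09,.083,.1)],"handle")
E
python3 c.py
```

```text
t 3.73 p [434.1  56.1 249.3] yang 97.67 z [-0.  0. -1.] F [0.4 0.9 0.3] gap 85.6 gf 0.0 q6 -1.93
handle 1652 c [433.2  51.6] size 63.0 15.8 longdeg 7.11 z 0.0911
```

View pics/w1.png

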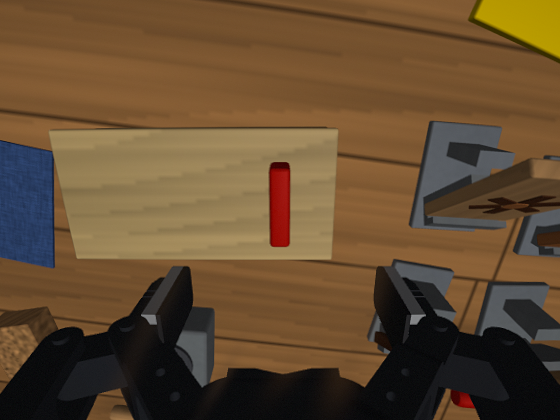

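Call:
drive_tool(moves=[{"dp":[-0.04,-0.15,-0.8],"spin":0,"gripper":1},{"dp":[0,0,-0.9],"spin":0,"gripper":1},{"dp":[0,0,-0.9],"spin":0,"gripper":1},{"dp":[0,0,-0.9],"spin":0,"gripper":1},{"dp":[0,0,-0.86],"spin":0,"gripper":1},{"dp":[0,0,0],"spin":0,"gripper":1}])

```text
time: 4.28
ee_pos: [0.4291, 0.0479, 0.1375]
ee_rot: [0.204, -3.128, 0.003]
force: [-0.4, -0.7, -0.6]
finger_gap: 0.0851
gripper_force: 0.0
```

Call:
drive_tool(moves=[{"dp":[0,0,0],"spin":0,"gripper":0},{"dp":[0,0,0],"spin":0,"gripper":0},{"dp":[0,0,0],"spin":0,"gripper":0},{"dp":[0,0,0],"spin":0,"gripper":0},{"dp":[0,0,0],"spin":0,"gripper":0},{"dp":[0,0,0],"spin":0,"gripper":0},{"dp":[0,0,0],"spin":0,"gripper":0},{"dp":[0,0,0],"spin":0,"gripper":0}])

```text
time: 4.95
ee_pos: [0.4322, 0.0524, 0.1421]
ee_rot: [-0.206, 3.132, 0.01]
force: [-7.7, 15.3, 9.2]
finger_gap: 0.0147
gripper_force: 60.1
```

Call:
drive_tool(moves=[{"dp":[0,0,0.4],"spin":0,"gripper":0},{"dp":[0,0,0.8],"spin":0,"gripper":0},{"dp":[0,0,0.8],"spin":0,"gripper":0},{"dp":[0,0,0.8],"spin":0,"gripper":0},{"dp":[0,0,0.4],"spin":0,"gripper":0}])

```text
time: 5.37
ee_pos: [0.4323, 0.0497, 0.2232]
ee_rot: [-0.207, 3.132, 0.002]
force: [-0.2, 0.8, -2.9]
finger_gap: 0.0147
gripper_force: 59.0
```

Call:
drive_tool(moves=[{"dp":[0.16,-0.72,0],"spin":-0.17,"gripper":0},{"dp":[0.16,-0.72,0],"spin":-0.17,"gripper":0},{"dp":[0.16,-0.72,0],"spin":-0.17,"gripper":0},{"dp":[0.16,-0.72,0],"spin":-0.17,"gripper":0},{"dp":[0.16,-0.72,0],"spin":-0.17,"gripper":0},{"dp":[0.16,-0.72,0],"spin":-0.17,"gripper":0},{"dp":[0.16,-0.72,0],"spin":-0.17,"gripper":0},{"dp":[0.16,-0.72,0],"spin":-0.17,"gripper":0}])

```text
time: 6.03
ee_pos: [0.4634, -0.0953, 0.2206]
ee_rot: [0.035, -3.14, -0.001]
force: [0.5, 0.2, -2.3]
finger_gap: 0.0149
gripper_force: 59.0
```

Call:
drive_tool(moves=[{"dp":[0.16,-0.72,0],"spin":-0.17,"gripper":0},{"dp":[0.16,-0.72,0],"spin":-0.17,"gripper":0},{"dp":[0.16,-0.72,0],"spin":-0.17,"gripper":0},{"dp":[0.16,-0.72,0],"spin":-0.17,"gripper":0},{"dp":[0.16,-0.72,0],"spin":-0.17,"gripper":0},{"dp":[0.16,-0.72,0],"spin":-0.17,"gripper":0},{"dp":[0.16,-0.72,0],"spin":-0.17,"gripper":0},{"dp":[0.16,-0.664,0],"spin":-0.155,"gripper":0},{"dp":[0,0,0],"spin":0,"gripper":0},{"dp":[0,0,0],"spin":0,"gripper":0}])

```text
time: 6.87
ee_pos: [0.4954, -0.2375, 0.2201]
ee_rot: [-0.135, -3.137, -0.002]
force: [-0.4, 0.3, -3.0]
finger_gap: 0.0145
gripper_force: 59.2
```

```bash
cat > d.py <<'E'
from st import *
st()
p=eyes.snapshot("top"); save(p,"t1"); P,u,v=cloud(p)
def rect(P,name):
    c,(a,b),t=cv2.minAreaRect(P[:,:2].astype(np.float32)*1000)
    if a<b: a,b=b,a; t+=90
    print(name,len(P),"c",np.round(c,1),"size",round(a,1),round(b,1),"longdeg",round((t+90)%180-90,2),"z",np.round(np.percentile(P[:,2],[2,50,98]),3))
def box(x0,x1,y0,y1,z0,z1): return (P[:,0]>x0)&(P[:,0]<x1)&(P[:,1]>y0)&(P[:,1]<y1)&(P[:,2]>z0)&(P[:,2]<z1)
H=cv2.cvtColor(p["img"],cv2.COLOR_RGB2HSV)[v,u].astype(int)
rect(P[box(.40,.6,-.45,-.25,.05,.18)],"lid")
rect(P[box(.33,.55,-.16,.13,.049,.06)],"rackrim")
rect(P[box(.33,.55,-.16,.13,.03,.049)],"rackcomb")
E
python3 d.py
```

```text
t 6.87 p [ 495.4 -237.5  220.1] yang 85.06 z [-0.001  0.001 -1.   ] F [-0.4  0.3 -3. ] gap 14.5 gf 59.2 q6 -1.49
lid 796 c [ 462.4 -335.2] size 170.8 72.6 longdeg 86.38 z [0.133 0.141 0.148]
rackrim 345 c [439.9  -0.9] size 199.0 108.3 longdeg -82.11 z [0.049 0.054 0.06 ]
rackcomb 441 c [440.5  -1.8] size 202.4 106.7 longdeg -81.44 z [0.036 0.045 0.049]
```

View pics/t1.png

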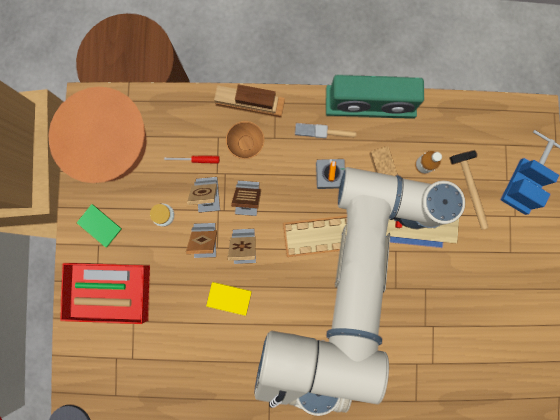

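Call:
drive_tool(moves=[{"dp":[0.05,0.12,-0.8],"spin":0,"gripper":0},{"dp":[0,0,-0.9],"spin":0,"gripper":0},{"dp":[0,0,-0.9],"spin":0,"gripper":0},{"dp":[0,0,-0.9],"spin":0,"gripper":0},{"dp":[0,0,-0.6],"spin":0,"gripper":0},{"dp":[0,0,-0.4],"spin":0,"gripper":0},{"dp":[0,0,-0.3],"spin":0,"gripper":0},{"dp":[0,0,0],"spin":0,"gripper":0}])

```text
time: 7.58
ee_pos: [0.4965, -0.2336, 0.0998]
ee_rot: [-0.132, -3.137, -0.001]
force: [0.2, 0.1, -2.2]
finger_gap: 0.0149
gripper_force: 59.2
```

```bash
python3 st.py
```

```text
t 7.58 p [ 496.5 -233.6   99.8] yang 85.18 z [-0.002  0.001 -1.   ] F [ 0.2  0.1 -2.2] gap 14.9 gf 59.2 q6 -1.5
```

Call:
drive_tool(moves=[{"dp":[0,0,-0.16],"spin":0,"gripper":0},{"dp":[0,0,0],"spin":0,"gripper":0},{"dp":[0,0,0],"spin":0,"gripper":1},{"dp":[0,0,0],"spin":0,"gripper":1},{"dp":[0,0,0],"spin":0,"gripper":1},{"dp":[0,0,0],"spin":0,"gripper":1},{"dp":[0,0,0],"spin":0,"gripper":1},{"dp":[0,0,0],"spin":0,"gripper":1}])

```text
time: 8.25
ee_pos: [0.4972, -0.2343, 0.0971]
ee_rot: [0.133, 3.138, -0.0]
force: [0.6, 0.4, 0.4]
finger_gap: 0.0846
gripper_force: 0.0
```

Call:
drive_tool(moves=[{"dp":[0,0,0.4],"spin":0,"gripper":1},{"dp":[0,0,0.9],"spin":0,"gripper":1},{"dp":[0,0,0.9],"spin":0,"gripper":1},{"dp":[0,0,0.9],"spin":0,"gripper":1},{"dp":[0,0,0.9],"spin":0,"gripper":1},{"dp":[0,0,0.9],"spin":0,"gripper":1},{"dp":[0,0,0.9],"spin":0,"gripper":1},{"dp":[0,0,0.9],"spin":0,"gripper":1},{"dp":[0,0,0.9],"spin":0,"gripper":1},{"dp":[0,0,0.5],"spin":0,"gripper":1}])

```text
time: 9.08
ee_pos: [0.4974, -0.2346, 0.3033]
ee_rot: [0.132, 3.134, -0.003]
force: [0.5, -0.2, 1.0]
finger_gap: 0.0856
gripper_force: 0.0
```

Call:
drive_tool(moves=[{"dp":[-0.21,0.92,0],"spin":0.1,"gripper":1},{"dp":[-0.21,0.92,0],"spin":0.1,"gripper":1},{"dp":[-0.21,0.92,0],"spin":0.1,"gripper":1},{"dp":[-0.21,0.92,0],"spin":0.1,"gripper":1},{"dp":[-0.21,0.92,0],"spin":0.1,"gripper":1},{"dp":[-0.21,0.92,0],"spin":0.1,"gripper":1},{"dp":[-0.21,0.92,0],"spin":0.1,"gripper":1},{"dp":[-0.21,0.92,0],"spin":0.1,"gripper":1},{"dp":[-0.21,0.92,0],"spin":0.1,"gripper":1},{"dp":[-0.21,0.92,0],"spin":0.1,"gripper":1}])

```text
time: 9.92
ee_pos: [0.4439, -0.0033, 0.3003]
ee_rot: [0.007, 3.141, 0.0]
force: [0.8, 0.1, -0.5]
finger_gap: 0.0852
gripper_force: 0.0
```

Call:
drive_tool(moves=[{"dp":[-0.21,0.92,0],"spin":0.1,"gripper":1},{"dp":[-0.21,0.92,0],"spin":0.1,"gripper":1},{"dp":[-0.21,0.92,0],"spin":0.1,"gripper":1},{"dp":[-0.21,0.92,0],"spin":0.1,"gripper":1},{"dp":[-0.21,0.92,0],"spin":0.1,"gripper":1},{"dp":[-0.21,0.92,0],"spin":0.1,"gripper":1},{"dp":[-0.21,0.92,0],"spin":0.1,"gripper":1},{"dp":[-0.21,0.92,0],"spin":0.1,"gripper":1},{"dp":[-0.21,0.92,0],"spin":0.1,"gripper":1},{"dp":[0,0,0],"spin":0,"gripper":1}])

```text
time: 10.75
ee_pos: [0.3966, 0.2054, 0.3]
ee_rot: [-0.111, 3.139, 0.002]
force: [-0.5, 0.8, -0.2]
finger_gap: 0.0852
gripper_force: 0.0
```

```bash
cat > e.py <<'E'
from st import *
import sys
st()
def rect(P,name):
    c,(a,b),t=cv2.minAreaRect(P[:,:2].astype(np.float32)*1000)
    if a<b: a,b=b,a; t+=90
    print(name,len(P),"c",np.round(c,1),"size",round(a,1),round(b,1),"longdeg",round(t%180,2),"z",np.round(np.percentile(P[:,2],[2,50,98]),3))
for cam in ["top","wrist"]:
    p=eyes.snapshot(cam); P,u,v=cloud(p); np.savez(cam+"1.npz",**p)
    if cam=="wrist": save(p,"w2")
    def box(x0,x1,y0,y1,z0,z1): return (P[:,0]>x0)&(P[:,0]<x1)&(P[:,1]>y0)&(P[:,1]<y1)&(P[:,2]>z0)&(P[:,2]<z1)
    print(cam)
    try:
        rect(P[box(.33,.65,-.48,-.13,.013,.02)],"lid on mat")
        m=box(.33,.65,-.48,-.13,-.01,.009)&(cv2.cvtColor(p["img"],cv2.COLOR_RGB2HSV)[v,u][:,0]>100); rect(P[m],"mat")
        rect(P[box(.33,.55,-.16,.13,.05,.06)],"rackrim")
    except Exception as ex: print(ex)
    for k,(x,y) in enumerate([(.545,.35),(.535,.22),(.378,.226),(.395,.35)]):
        for z0,z1 in [(.1,.115),(.115,.13),(.13,.145),(.145,.165)]:
            m=box(x-.06,x+.07,y-.055,y+.055,z0,z1)
            if m.sum()>25: rect(P[m],f"plq{k} {z0}")
E
python3 e.py
```

```text
t 10.75 p [396.6 205.4 300. ] yang 94.04 z [ 0.     0.001 -1.   ] F [-0.5  0.8 -0.2] gap 85.2 gf 0.0 q6 -2.33
top
lid on mat 1563 c [ 501.9 -307.1] size 326.7 206.7 longdeg 64.22 z [0.013 0.017 0.02 ]
mat 445 c [ 489.7 -302.6] size 242.9 137.1 longdeg 84.83 z [-0.004  0.003  0.008]
rackrim 404 c [441.7 -14.1] size 225.9 108.3 longdeg 97.74 z [0.05  0.054 0.059]
plq0 0.1 61 c [560.5 353.3] size 79.8 13.1 longdeg 92.4 z [0.101 0.107 0.115]
plq0 0.115 64 c [551.6 352.9] size 79.0 11.3 longdeg 97.15 z [0.116 0.123 0.13 ]
plq0 0.13 76 c [537.5 352. ] size 81.4 23.3 longdeg 95.75 z [0.131 0.138 0.145]
plq0 0.145 109 c [532.7 350.4] size 79.4 15.4 longdeg 96.63 z [0.146 0.15  0.157]
plq1 0.1 67 c [551.3 218.2] size 80.7 13.2 longdeg 82.81 z [0.101 0.109 0.115]
plq1 0.115 61 c [542.7 219.2] size 76.0 13.1 longdeg 90.42 z [0.116 0.123 0.129]
plq1 0.13 70 c [529.1 219.4] size 77.7 25.3 longdeg 90.86 z [0.13  0.138 0.145]
plq1 0.145 114 c [523.6 219.9] size 80.0 15.8 longdeg 86.66 z [0.145 0.15  0.157]
plq3 0.1 66 c [413.5 355.8] size 69.9 15.3 longdeg 97.93 z [0.1   0.107 0.114]
plq3 0.115 58 
[... 717 characters left out ...]
ize 79.8 12.7 longdeg 86.0 z [0.145 0.149 0.152]
plq2 0.1 432 c [398.8 225.6] size 79.0 10.6 longdeg 93.25 z [0.1   0.108 0.115]
plq2 0.115 483 c [389.7 224.8] size 78.4 10.1 longdeg 92.43 z [0.115 0.123 0.13 ]
plq2 0.13 585 c [374.3 224.4] size 79.4 21.6 longdeg 94.18 z [0.13  0.138 0.145]
plq2 0.145 2016 c [369.8 224.4] size 80.2 13.9 longdeg 93.88 z [0.145 0.149 0.152]
plq3 0.1 355 c [415.2 346. ] size 79.6 19.2 longdeg 83.24 z [0.1   0.108 0.115]
plq3 0.115 422 c [406.4 346.4] size 80.0 19.8 longdeg 83.38 z [0.115 0.122 0.13 ]
plq3 0.13 480 c [390.9 346.5] size 80.4 22.5 longdeg 92.87 z [0.13  0.138 0.145]
plq3 0.145 1789 c [386.4 346.6] size 81.4 14.2 longdeg 92.88 z [0.145 0.149 0.152]
```

View pics/w2.png

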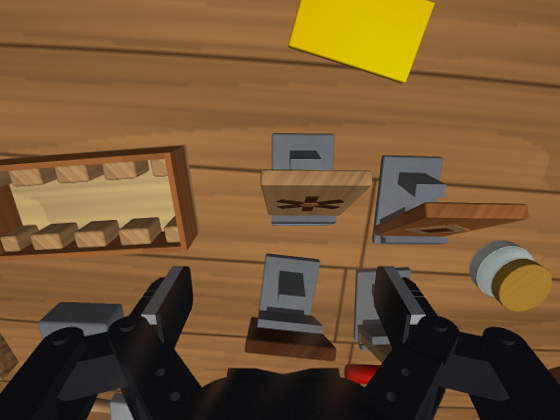

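Call:
drive_tool(moves=[{"dp":[-0.32,0.4,-0.7],"spin":-0.07,"gripper":1},{"dp":[-0.32,0.39,-0.7],"spin":0,"gripper":1},{"dp":[0,0,-0.7],"spin":0,"gripper":1},{"dp":[0,0,-0.7],"spin":0,"gripper":1},{"dp":[0,0,-0.4],"spin":0,"gripper":1},{"dp":[0,0,0],"spin":0,"gripper":1},{"dp":[0,0,0],"spin":0,"gripper":1}])

```text
time: 11.43
ee_pos: [0.3815, 0.2218, 0.2198]
ee_rot: [-0.096, 3.14, -0.001]
force: [-0.8, 0.5, 1.1]
finger_gap: 0.0854
gripper_force: 0.0
```

```bash
cat > f.py <<'E'
from st import *
import sys
# usage: f.py x y out
x,y=float(sys.argv[1]),float(sys.argv[2])
s=st()
p=eyes.snapshot("wrist"); save(p,sys.argv[3]); P,u,v=cloud(p)
M=R.from_rotvec(s["ee_rot"]).as_matrix(); L=(P-np.array(s["ee_pos"]))@M*1000
m=(abs(P[:,0]-x)<.06)&(abs(P[:,1]-y)<.06)&(P[:,2]>.1)&(P[:,2]<.153)
# plaque in tool frame
Q=L[m]
for a,b in [(.1,.115),(.115,.13),(.13,.145),(.145,.153)]:
    k=(P[m][:,2]>a)&(P[m][:,2]<b)
    if k.sum()>20: 
        q=Q[k]; print(a,"toolx",np.round(np.percentile(q[:,0],[3,50,97]),1),"tooly edges",np.round(np.percentile(q[:,1],[.5,99.5]),1))
        c,(A,B),t=cv2.minAreaRect(q[:,:2].astype(np.float32)); 
        if A<B: A,B,t=B,A,t+90
        print("   rect c",np.round(c,1),round(A,1),round(B,1),"deg",round(t%180-90,2))
f=(L[:,2]>15)&(L[:,2]<85)&(abs(L[:,0])<14)&(abs(L[:,1])<62)&(P[:,2]>.155)
if f.sum(): print("fingers tool y",np.round(np.percentile(L[f][:,1],[0,5,95,100]),1), "inner", np.round([L[f][L[f][:,1]<0][:,1].max(), L[f][L[f][:,1]>0][:,1].min()],1),"z",np.round(np.percentile(L[f][:,2],[0,100]),1))
E
python3 f.py .38 .225 w3
```

```text
t 11.43 p [381.5 221.8 219.8] yang 93.5 z [ 0.    -0.001 -1.   ] F [-0.8  0.5  1.1] gap 85.4 gf 0.0 q6 -2.39
0.1 toolx [-19.5 -16.8 -14.2] tooly edges [-33.5  33.4]
   rect c [-16.8   2.5] 73.1 6.6 deg -1.4
0.115 toolx [-12.1  -9.4  -7.9] tooly edges [-33.8  40.8]
   rect c [-9.2  3.4] 75.5 3.2 deg 2.63
0.13 toolx [-3.4 -0.1 18.5] tooly edges [-34.   41.6]
   rect c [7.8 3.8] 77.3 22.2 deg 0.64
0.145 toolx [ 7.9 13.6 18.3] tooly edges [-35.4  42.7]
   rect c [11.9  3.7] 79.7 14.1 deg 0.22
fingers tool y [-62.  -55.   52.1  61.8] inner [-43.4  40.4] z [15.  59.9]
```

View pics/w3.png

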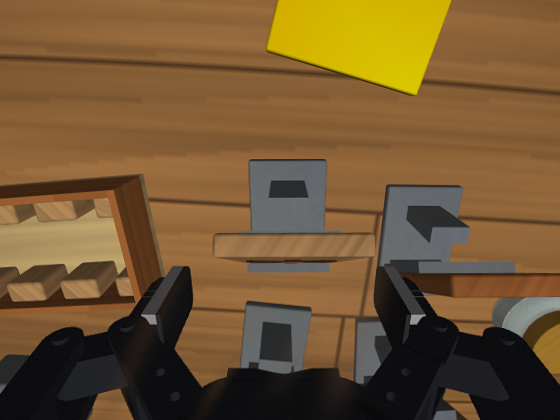

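Call:
drive_tool(moves=[{"dp":[0,0,0],"spin":0,"gripper":1},{"dp":[0,0,0],"spin":0,"gripper":1},{"dp":[0,0,0],"spin":0,"gripper":1}])

```text
time: 11.73
ee_pos: [0.3816, 0.2227, 0.2201]
ee_rot: [-0.097, 3.139, 0.002]
force: [0.2, 0.8, 0.0]
finger_gap: 0.0853
gripper_force: 0.0
```

```bash
cat >> f.py <<'E'
for a,b in [(-14,-8),(-8,0),(0,8)]:
  for za,zb in [(45,52),(52,58),(58,62)]:
    f=(L[:,2]>za)&(L[:,2]<zb)&(L[:,0]>a)&(L[:,0]<b)&(abs(L[:,1])<62)&(P[:,2]>.155)
    l=L[f]; n=l[l[:,1]<0][:,1]; q=l[l[:,1]>0][:,1]
    if len(n)>3 and len(q)>3: print("x",a,b,"z",za,zb,"inner",round(np.percentile(n,97),1),round(np.percentile(q,3),1),len(n),len(q))
print(p["cx"],p["fx"],np.round(M.T@(np.array(p["position"])-s["ee_pos"])*1000,1))
E
python3 f.py .38 .225 w4
```

```text
t 11.73 p [381.6 222.7 220.1] yang 93.53 z [ 0.001  0.001 -1.   ] F [0.2 0.8 0. ] gap 85.3 gf 0.0 q6 -2.39
0.1 toolx [-21.4 -16.3 -13.6] tooly edges [-34.8  39.7]
   rect c [-17.6   2.3] 75.7 8.6 deg 0.98
0.115 toolx [-9.3 -6.4 -4.1] tooly edges [-34.8  39.7]
   rect c [-7.5  2.4] 75.5 4.4 deg 3.06
0.13 toolx [-0.3  3.  18.4] tooly edges [-36.1  40. ]
   rect c [7.5 1.7] 78.0 22.3 deg -0.36
0.145 toolx [ 8.3 13.8 18.5] tooly edges [-36.3  41.7]
   rect c [13.4  2.7] 79.9 12.9 deg 1.09
fingers tool y [-62.  -54.9  52.2  61.9] inner [-43.4  40.4] z [15.  59.3]
x -14 -8 z 45 52 inner -44.0 41.1 35 35
x -14 -8 z 52 58 inner -43.9 41.1 21 26
x -8 0 z 45 52 inner -44.0 40.9 88 85
x -8 0 z 52 58 inner -44.0 40.9 70 68
x -8 0 z 58 62 inner -44.2 41.1 10 9
x 0 8 z 45 52 inner -44.0 41.0 168 165
x 0 8 z 52 58 inner -43.8 40.9 72 73
x 0 8 z 58 62 inner -43.9 41.0 9 9
282.8613958370457 320.55017970921944 [ 81.7  -1.3 -70.4]
```

Call:
drive_tool(moves=[{"dp":[-0.08,0.16,0],"spin":0,"gripper":1},{"dp":[0,0,0],"spin":0,"gripper":1},{"dp":[0,0,0],"spin":0,"gripper":1},{"dp":[0,0,0],"spin":0,"gripper":1},{"dp":[0,0,0],"spin":0,"gripper":1}])

```text
time: 12.2
ee_pos: [0.3792, 0.2266, 0.2194]
ee_rot: [0.097, -3.14, 0.0]
force: [0.1, 0.9, -0.1]
finger_gap: 0.0853
gripper_force: 0.0
```

```bash
python3 f.py .38 .225 w4 | grep -v "^x"
```

```text
t 12.2 p [379.2 226.6 219.4] yang 93.55 z [-0. -0. -1.] F [ 0.1  0.9 -0.1] gap 85.3 gf 0.0 q6 -2.4
0.1 toolx [-21.4 -19.  -16.4] tooly edges [-38.   27.6]
   rect c [-18.8  -5.5] 66.2 6.1 deg 0.03
0.115 toolx [-13.1  -8.8  -6.3] tooly edges [-36.1  35.8]
   rect c [-10.4  -0.5] 73.2 6.1 deg 3.78
0.13 toolx [-5.9  2.7 16.4] tooly edges [-39.2  38.1]
   rect c [ 5.2 -0.4] 78.6 22.1 deg -0.37
0.145 toolx [ 6.2 11.6 16.3] tooly edges [-40.3  37.7]
   rect c [ 9.9 -1.2] 79.7 14.2 deg 0.09
fingers tool y [-62.  -54.9  52.1  61.8] inner [-43.4  40.4] z [15.  60.2]
282.8613958370457 320.55017970921944 [ 81.6  -1.3 -70.4]
```

Call:
drive_tool(moves=[{"dp":[0,0,-0.5],"spin":0,"gripper":1},{"dp":[0,0,-0.5],"spin":0,"gripper":1},{"dp":[0,0,-0.5],"spin":0,"gripper":1},{"dp":[0,0,-0.46],"spin":0,"gripper":1},{"dp":[0,0,0],"spin":0,"gripper":1}])

```text
time: 12.67
ee_pos: [0.3783, 0.2256, 0.1683]
ee_rot: [0.096, -3.137, 0.004]
force: [-0.1, -0.5, -0.7]
finger_gap: 0.0852
gripper_force: 0.0
```

```bash
python3 st.py
```

```text
t 12.67 p [378.3 225.6 168.3] yang 93.51 z [-0.003 -0.003 -1.   ] F [-0.1 -0.5 -0.7] gap 85.2 gf 0.0 q6 -2.4
```

Call:
drive_tool(moves=[{"dp":[0,0,0],"spin":0,"gripper":0},{"dp":[0,0,0],"spin":0,"gripper":0},{"dp":[0,0,0],"spin":0,"gripper":0},{"dp":[0,0,0],"spin":0,"gripper":0}])

```text
time: 13.0
ee_pos: [0.3795, 0.2267, 0.1709]
ee_rot: [-0.097, 3.139, 0.001]
force: [-0.5, 0.8, -1.3]
finger_gap: 0.0788
gripper_force: 72.6
```

Call:
drive_tool(moves=[{"dp":[-0.17,0,0.3],"spin":0,"gripper":0},{"dp":[-0.35,0,0.6],"spin":0,"gripper":0},{"dp":[-0.35,0,0.6],"spin":0,"gripper":0},{"dp":[0,0,0.8],"spin":0,"gripper":0},{"dp":[0,0,0.8],"spin":0,"gripper":0},{"dp":[0,0,0.8],"spin":0,"gripper":0},{"dp":[0,0,0],"spin":0,"gripper":0}])

```text
time: 13.58
ee_pos: [0.3587, 0.2275, 0.2727]
ee_rot: [-0.098, 3.133, 0.008]
force: [0.4, 0.5, 0.5]
finger_gap: 0.0792
gripper_force: 73.2
```

```bash
cat > g.py <<'E'
from st import *
import sys
s=st()
p=eyes.snapshot("wrist"); save(p,sys.argv[1]); P,u,v=cloud(p)
M=R.from_rotvec(s["ee_rot"]).as_matrix(); L=(P-np.array(s["ee_pos"]))@M*1000
m=(abs(L[:,1])<36)&(abs(L[:,0])<90)&(L[:,2]>5)&(L[:,2]<185)&(P[:,2]>.03)
Q=L[m]; print(len(Q))
for a in range(0,180,10):
    k=(Q[:,2]>a)&(Q[:,2]<a+10)
    if k.sum()>30: print(a,k.sum(),"toolx",np.round(np.percentile(Q[k][:,0],[5,50,95]),1))
E
python3 g.py w5
```

```text
t 13.58 p [358.7 227.5 272.7] yang 93.59 z [ 0.006  0.005 -1.   ] F [0.4 0.5 0.5] gap 79.2 gf 73.2 q6 -2.45
10272
0 83 toolx [11.2 11.7 12.7]
10 2344 toolx [ 6.3  8.5 11.1]
20 5243 toolx [ 9.6 13.5 16.1]
30 403 toolx [ 7.9 10.7 13.2]
40 308 toolx [3.1 4.8 7.3]
50 304 toolx [-3.9 -0.5  1.3]
60 154 toolx [-8.5 -7.5 -5.7]
70 138 toolx [-13.2 -12.1 -11.1]
80 129 toolx [-18.6 -17.3 -16.3]
90 122 toolx [-24.4 -23.4 -22.2]
100 115 toolx [-31.3 -30.2 -28.9]
110 94 toolx [-38.9 -37.8 -36.7]
130 66 toolx [-47.8 -46.5 -45.9]
170 210 toolx [-32.4 -30.7 -28.6]
```

View pics/w5.png

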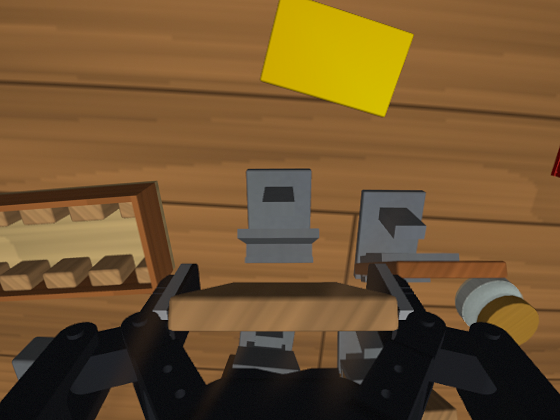

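Call:
drive_tool(moves=[{"dp":[0.318,-0.87,0],"spin":0,"gripper":0},{"dp":[0.318,-0.87,0],"spin":0,"gripper":0},{"dp":[0.318,-0.87,0],"spin":0,"gripper":0},{"dp":[0.318,-0.87,0],"spin":0,"gripper":0},{"dp":[0.318,-0.87,0],"spin":1,"gripper":0},{"dp":[0.318,-0.87,0],"spin":1,"gripper":0},{"dp":[0.318,-0.87,0],"spin":1,"gripper":0},{"dp":[0.318,-0.87,0],"spin":1,"gripper":0},{"dp":[0.318,-0.87,0],"spin":1,"gripper":0},{"dp":[0.318,-0.87,0],"spin":1,"gripper":0}])

```text
time: 14.47
ee_pos: [0.4367, 0.0079, 0.2674]
ee_rot: [0.846, -3.024, -0.0]
force: [0.4, -0.4, 0.0]
finger_gap: 0.079
gripper_force: 73.2
```

Call:
drive_tool(moves=[{"dp":[0,0,0],"spin":0.97,"gripper":0},{"dp":[0,0,0],"spin":0.97,"gripper":0},{"dp":[0,0,0],"spin":0.97,"gripper":0},{"dp":[0,0,0],"spin":0.97,"gripper":0},{"dp":[0,0,0],"spin":0.97,"gripper":0},{"dp":[0,0,0],"spin":0.97,"gripper":0},{"dp":[0,0,0],"spin":0.97,"gripper":0},{"dp":[0,0,0],"spin":0.97,"gripper":0},{"dp":[0,0,0],"spin":0.97,"gripper":0}])

```text
time: 15.22
ee_pos: [0.4364, 0.009, 0.2673]
ee_rot: [1.83, -2.552, -0.001]
force: [-0.1, -0.5, -0.7]
finger_gap: 0.0791
gripper_force: 73.4
```

Call:
drive_tool(moves=[{"dp":[0,0,0],"spin":0.97,"gripper":0},{"dp":[0,0,0],"spin":0.97,"gripper":0},{"dp":[0,0,0],"spin":0.97,"gripper":0},{"dp":[0,0,0],"spin":0.97,"gripper":0},{"dp":[0,0,0],"spin":0.97,"gripper":0},{"dp":[0,0,0],"spin":0.97,"gripper":0},{"dp":[0,0,0],"spin":0,"gripper":0},{"dp":[0,0,0],"spin":0,"gripper":0},{"dp":[0,0,0],"spin":0,"gripper":0}])

```text
time: 15.97
ee_pos: [0.4368, 0.009, 0.2676]
ee_rot: [2.364, -2.069, -0.001]
force: [0.3, -0.2, -2.1]
finger_gap: 0.0791
gripper_force: 73.4
```

```bash
python3 g.py w6
```

```text
t 15.97 p [436.8   9.  267.6] yang -172.39 z [-0.001 -0.    -1.   ] F [ 0.3 -0.2 -2.1] gap 79.1 gf 73.4 q6 -0.25
9430
0 69 toolx [13.  13.6 14.2]
10 2323 toolx [ 8.1 10.2 12.9]
20 5253 toolx [11.2 15.2 17.7]
30 377 toolx [10.2 12.2 14.5]
40 328 toolx [4.4 6.3 8.9]
50 274 toolx [-2.3  1.   2.5]
60 184 toolx [-7.2 -6.  -2.7]
70 136 toolx [-12.2 -11.1 -10.1]
80 129 toolx [-17.4 -16.3 -15.4]
90 121 toolx [-23.5 -22.5 -21.3]
100 113 toolx [-30.5 -29.3 -28. ]
110 58 toolx [-37.1 -36.6 -35.9]
120 45 toolx [-38.6 -37.8 -37.3]
```

View pics/w6.png

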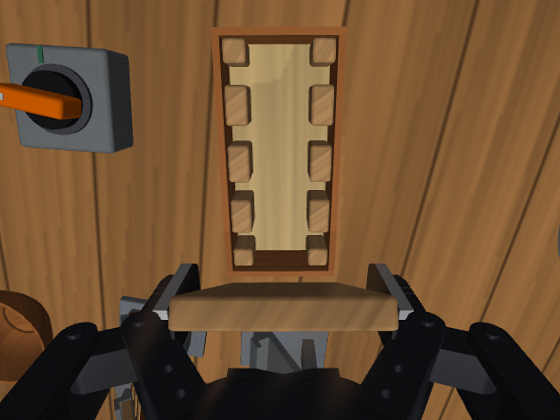

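```bash
cat > r.py <<'E'
from st import *
s=st(); p=eyes.snapshot("wrist"); P,u,v=cloud(p)
M=R.from_rotvec(s["ee_rot"]).as_matrix()
def rect(m,name):
    c,(a,b),t=cv2.minAreaRect(P[m][:,:2].astype(np.float32)*1000)
    if a<b: a,b=b,a; t+=90
    c3=np.array([c[0]/1000,c[1]/1000,.05]); print(name,m.sum(),"c",np.round(c,1),round(a,1),round(b,1),"deg",round(t%180,2),"tool",np.round((c3-s["ee_pos"])@M*1000,1))
b=(P[:,0]>.36)&(P[:,0]<.52)&(P[:,1]>-.14)&(P[:,1]<.12)
rect(b&(P[:,2]>.05)&(P[:,2]<.06),"rim")
rect(b&(P[:,2]>.04)&(P[:,2]<.06),"rim+comb")
# tooth tops, in rack frame
a=np.radians(97.7); d=np.array([np.cos(a),np.sin(a)]); n=np.array([-d[1],d[0]])
C=np.array([.4417,-.0154]); X=(P[:,:2]-C)@d*1000; Y=(P[:,:2]-C)@n*1000
m=b&(P[:,2]>.043)&(P[:,2]<.0485)&(abs(Y)<46)&(abs(Y)>30)
for side in (-1,1):
    x=np.sort(X[m&(Y*side>0)]); g=np.nonzero(np.diff(x)>6)[0]; print(side,[(round(float(q[0]),1),round(float(q[-1]),1),len(q)) for q in np.split(x,g+1)])
E
python3 r.py
```

```text
t 16.02 p [436.9   9.  267.7] yang -172.37 z [-0. -0. -1.] F [-0.3  0.7 -1.3] gap 79.3 gf 73.4 q6 -0.25
rim 5809 c [443.6 -15. ] 226.4 108.7 deg 97.59 tool [ 24.7  -3.6 217.7]
rim+comb 13915 c [443.6 -15. ] 226.4 108.7 deg 97.59 tool [ 24.7  -3.6 217.7]
-1 [(-106.7, -86.5, 506), (-69.0, -35.0, 746), (-17.5, 16.5, 641), (34.2, 68.5, 559), (85.8, 107.4, 307)]
1 [(-106.8, -87.1, 485), (-68.8, -29.5, 711), (-23.5, 67.8, 1170), (82.8, 107.6, 307)]
```

Call:
drive_tool(moves=[{"dp":[0.07,0.09,-0.7],"spin":0,"gripper":0},{"dp":[0,0,-0.8],"spin":0,"gripper":0},{"dp":[0,0,-0.8],"spin":0,"gripper":0},{"dp":[0,0,-0.8],"spin":0,"gripper":0},{"dp":[0,0,-0.4],"spin":0,"gripper":0},{"dp":[0,0,0],"spin":0,"gripper":0},{"dp":[0,0,0],"spin":0,"gripper":0}])

```text
time: 16.65
ee_pos: [0.4388, 0.0112, 0.1804]
ee_rot: [2.365, -2.066, -0.0]
force: [0.2, -0.5, -0.5]
finger_gap: 0.0793
gripper_force: 73.4
```

```bash
python3 r.py; python3 g.py w7
```

```text
t 16.65 p [438.8  11.2 180.4] yang -172.29 z [-0.001 -0.001 -1.   ] F [ 0.2 -0.5 -0.5] gap 79.3 gf 73.4 q6 -0.25
rim 8339 c [443.  -12.1] 221.3 108.7 deg 97.69 tool [ 23.6  -1.2 130.4]
rim+comb 22601 c [443.  -12.1] 221.3 108.7 deg 97.69 tool [ 23.6  -1.2 130.4]
-1 [(-107.2, -86.2, 1142), (-69.3, -35.2, 1508), (-17.9, 16.5, 1217), (33.9, 68.6, 993)]
1 [(-107.2, -82.9, 1106), (-69.2, -27.5, 1454), (-21.1, 17.5, 1172), (24.0, 72.7, 969)]
t 16.7 p [439.3  11.3 181.1] yang -172.28 z [ 0.001 -0.    -1.   ] F [-0.5 -0.4 -1.2] gap 79.2 gf 73.4 q6 -0.25
14232
0 72 toolx [12.9 13.6 14.4]
10 2235 toolx [ 8.1 10.2 12.8]
20 5336 toolx [11.1 15.2 17.7]
30 376 toolx [10.3 12.7 14.6]
40 335 toolx [4.4 6.3 8.8]
50 263 toolx [-2.4  1.   2.4]
60 191 toolx [-7.3 -6.2 -2.6]
70 136 toolx [-12.1 -11.3 -10.3]
80 129 toolx [-17.6 -16.5 -15.5]
90 120 toolx [-23.7 -22.5 -21.5]
100 111 toolx [-30.6 -29.3 -28.2]
110 53 toolx [-37.2 -36.6 -35.9]
120 435 toolx [-85.7 -83.6 -37.7]
130 3700 toolx [-34.8  31.7  86.1]
140 670 toolx [-33.2  27.4  85.2]
150 70 toolx [-31.7  13.7  87.2]
```

Call:
drive_tool(moves=[{"dp":[0,0,-0.22],"spin":0,"gripper":0},{"dp":[0,0,0],"spin":0,"gripper":0},{"dp":[-0.03,0.19,0.07],"spin":0,"gripper":0},{"dp":[-0.03,0.19,0.07],"spin":0,"gripper":0},{"dp":[-0.03,0.19,0.07],"spin":0,"gripper":0},{"dp":[-0.03,0.19,0.07],"spin":0,"gripper":0},{"dp":[0,0,0],"spin":0,"gripper":0}])

```text
time: 17.33
ee_pos: [0.4357, 0.0293, 0.183]
ee_rot: [2.365, -2.062, 0.004]
force: [-0.2, -8.1, 2.8]
finger_gap: 0.0792
gripper_force: 74.4
```

```bash
python3 g.py w7
```

```text
t 17.33 p [435.7  29.3 183. ] yang -172.17 z [-0.    -0.004 -1.   ] F [-0.2 -8.1  2.8] gap 79.2 gf 74.4 q6 -0.3
17509
0 70 toolx [13.1 13.7 14.3]
10 4327 toolx [ 6.2  9.6 13.7]
20 4028 toolx [11.8 14.9 16.4]
30 1142 toolx [ 9.7 11.6 13.3]
40 912 toolx [5.8 7.6 9.3]
50 754 toolx [1.6 3.6 5.4]
60 590 toolx [-2.4 -0.5  1.1]
70 436 toolx [-6.  -4.3 -2.8]
80 398 toolx [-9.9 -8.1 -6.5]
90 351 toolx [-14.1 -12.1 -10.5]
100 287 toolx [-18.3 -16.4 -14.7]
110 261 toolx [-22.3 -20.3 -18.5]
120 213 toolx [-26.3 -24.6 -22.7]
130 2960 toolx [-23.1  35.9  86.7]
140 630 toolx [-30.4  31.8  85. ]
150 150 toolx [-10.9  33.4  87.7]
```

Call:
drive_tool(moves=[{"dp":[-0.025,0.19,0.04],"spin":0,"gripper":0},{"dp":[-0.025,0.19,0.04],"spin":0,"gripper":0},{"dp":[-0.025,0.19,0.04],"spin":0,"gripper":0},{"dp":[-0.025,0.19,0.02],"spin":0,"gripper":0},{"dp":[-0.025,0.19,0],"spin":0,"gripper":0},{"dp":[-0.025,0.19,0],"spin":0,"gripper":0},{"dp":[0,0,0],"spin":0,"gripper":0}])

```text
time: 17.97
ee_pos: [0.4324, 0.0582, 0.1866]
ee_rot: [2.367, -2.064, 0.005]
force: [1.2, -5.7, 2.8]
finger_gap: 0.0795
gripper_force: 74.9
```

```bash
python3 g.py w7
```

```text
t 17.97 p [432.4  58.2 186.6] yang -172.18 z [ 0.001 -0.003 -1.   ] F [ 1.2 -5.7  2.8] gap 79.5 gf 74.9 q6 -0.36
24984
0 68 toolx [12.8 13.5 14.5]
10 6861 toolx [ 2.6  8.5 13. ]
20 2973 toolx [11.5 12.3 13.1]
30 2365 toolx [10.3 11.1 11.9]
40 1912 toolx [ 9.3 10.  10.6]
50 1552 toolx [8.3 8.9 9.6]
60 1241 toolx [7.2 7.9 8.5]
70 1046 toolx [6.2 6.8 7.4]
80 879 toolx [5.1 5.7 6.3]
90 753 toolx [4.  4.6 5.2]
100 630 toolx [3.  3.5 4.2]
110 550 toolx [1.8 2.5 3. ]
120 475 toolx [0.9 1.4 2. ]
130 937 toolx [-0.1 11.8 84.8]
140 2484 toolx [-0.3 57.6 86.8]
150 258 toolx [12.4 39.4 86.3]
```

Call:
drive_tool(moves=[{"dp":[-0.015,0.13,-0.1],"spin":0,"gripper":0},{"dp":[-0.015,0.12,-0.2],"spin":0,"gripper":0},{"dp":[-0.015,0.1,-0.3],"spin":0,"gripper":0},{"dp":[0,0.03,-0.3],"spin":0,"gripper":0},{"dp":[0,0,0],"spin":0,"gripper":0}])

```text
time: 18.43
ee_pos: [0.4311, 0.0672, 0.1627]
ee_rot: [2.366, -2.063, 0.004]
force: [4.3, -6.8, -5.3]
finger_gap: 0.0791
gripper_force: 74.2
```

```bash
python3 g.py w7
```

```text
t 18.43 p [431.1  67.2 162.7] yang -172.19 z [ 0.    -0.004 -1.   ] F [ 4.3 -6.8 -5.3] gap 79.1 gf 74.2 q6 -0.38
27106
0 67 toolx [13.  13.6 14.2]
10 6764 toolx [ 1.6  7.8 11.8]
20 3394 toolx [10.8 11.4 12.1]
30 2683 toolx [10.5 11.  11.7]
40 2214 toolx [10.2 10.8 11.3]
50 1770 toolx [10.  10.6 11.1]
60 1470 toolx [ 9.8 10.3 10.8]
70 1231 toolx [ 9.6 10.1 10.5]
80 1022 toolx [ 9.3  9.8 10.2]
90 878 toolx [ 9.1  9.6 10. ]
100 756 toolx [8.9 9.3 9.7]
110 3483 toolx [ 8.9 40.1 87.3]
120 1076 toolx [ 8.5  9.2 84.2]
130 298 toolx [ 8.4  8.9 83.8]
```

Call:
drive_tool(moves=[{"dp":[0,-0.02,-0.2],"spin":0,"gripper":0},{"dp":[0,0,-0.08],"spin":0,"gripper":0},{"dp":[0,0,0],"spin":0,"gripper":0}])

```text
time: 18.73
ee_pos: [0.4311, 0.0669, 0.1562]
ee_rot: [2.366, -2.064, 0.003]
force: [2.6, -6.0, -3.1]
finger_gap: 0.0791
gripper_force: 74.4
```

Call:
drive_tool(moves=[{"dp":[0,0,0],"spin":0,"gripper":1},{"dp":[0,0,0],"spin":0,"gripper":1},{"dp":[0,0,0],"spin":0,"gripper":1},{"dp":[0,0,0.4],"spin":0,"gripper":1},{"dp":[0,0,0.8],"spin":0,"gripper":1},{"dp":[0,0,0.8],"spin":0,"gripper":1},{"dp":[0,0,0.8],"spin":0,"gripper":1},{"dp":[0,0,0.8],"spin":0,"gripper":1},{"dp":[0,0,0.8],"spin":0,"gripper":1}])

```text
time: 19.48
ee_pos: [0.4308, 0.0681, 0.2672]
ee_rot: [-2.366, 2.066, 0.0]
force: [0.5, 0.4, -0.2]
finger_gap: 0.0856
gripper_force: 0.0
```

```bash
cat > k.py <<'E'
from st import *
s=st(); p=eyes.snapshot("wrist"); save(p,"wk"); P,u,v=cloud(p)
a=np.radians(97.65); d=np.array([np.cos(a),np.sin(a)]); n=np.array([-d[1],d[0]])
C=np.array([.4421,-.015]); X=(P[:,:2]-C)@d*1000; Y=(P[:,:2]-C)@n*1000
for sl in (-78,-26,26,78):
    m=(abs(X-sl)<22)&(abs(Y)<55)&(P[:,2]>.1)&(P[:,2]<.17)
    if m.sum()>50:
        t=m&(P[:,2]>np.percentile(P[m][:,2],98)-.004)
        print(sl,m.sum(),"topz",np.round(np.percentile(P[m][:,2],[50,98])*1000,1),"X",np.round(np.percentile(X[t],[2,98]),1),"Y",np.round(np.percentile(Y[t],[2,98]),1))
E
python3 k.py
```

```text
t 19.48 p [430.8  68.1 267.2] yang -172.25 z [ 0.001  0.001 -1.   ] F [ 0.5  0.4 -0.2] gap 85.6 gf 0.0 q6 -0.38
78 3698 topz [136.8 139.4] X [74.1 85. ] Y [-38.2  37.6]
```

Call:
drive_tool(moves=[{"dp":[0.405,0.605,0],"spin":-0.96,"gripper":1},{"dp":[0.405,0.605,0],"spin":-0.96,"gripper":1},{"dp":[0.405,0.605,0],"spin":-0.96,"gripper":1},{"dp":[0.405,0.605,0],"spin":-0.96,"gripper":1},{"dp":[0.405,0.605,0],"spin":-0.96,"gripper":1},{"dp":[0.405,0.605,0],"spin":-0.96,"gripper":1},{"dp":[0.405,0.605,0],"spin":-0.96,"gripper":1},{"dp":[0.405,0.605,0],"spin":-0.96,"gripper":1},{"dp":[0.405,0.605,0],"spin":-0.96,"gripper":1},{"dp":[0.405,0.605,0],"spin":-0.96,"gripper":1}])

```text
time: 20.37
ee_pos: [0.5325, 0.2202, 0.2658]
ee_rot: [-1.415, 2.805, 0.001]
force: [0.3, -1.0, 0.2]
finger_gap: 0.0859
gripper_force: 0.0
```

Call:
drive_tool(moves=[{"dp":[0,0,0],"spin":-0.96,"gripper":1},{"dp":[0,0,0],"spin":-0.96,"gripper":1},{"dp":[0,0,0],"spin":-0.96,"gripper":1},{"dp":[0,0,0],"spin":-0.96,"gripper":1},{"dp":[0,0,0],"spin":-0.96,"gripper":1},{"dp":[0,0,0],"spin":-0.96,"gripper":1},{"dp":[0,0,0],"spin":-0.96,"gripper":1},{"dp":[0,0,0],"spin":-0.96,"gripper":1}])

```text
time: 21.03
ee_pos: [0.5321, 0.2194, 0.2658]
ee_rot: [-0.5, 3.101, 0.001]
force: [-0.6, 1.0, 0.1]
finger_gap: 0.0853
gripper_force: 0.0
```

Call:
drive_tool(moves=[{"dp":[0,0,-0.47],"spin":-0.96,"gripper":1},{"dp":[0,0,-0.47],"spin":-0.96,"gripper":1},{"dp":[0,0,-0.47],"spin":-0.96,"gripper":1},{"dp":[0,0,-0.47],"spin":-0.96,"gripper":1},{"dp":[0,0,0],"spin":-0.94,"gripper":1},{"dp":[0,0,0],"spin":0,"gripper":1},{"dp":[0,0,0],"spin":0,"gripper":1},{"dp":[0,0,0],"spin":0,"gripper":1},{"dp":[0,0,0],"spin":0,"gripper":1}])

```text
time: 21.78
ee_pos: [0.5323, 0.2193, 0.2194]
ee_rot: [0.09, 3.139, 0.001]
force: [0.3, 0.2, 0.1]
finger_gap: 0.0858
gripper_force: 0.0
```

```bash
python3 f.py .532 .219 w8 | grep -v "^x"
```

```text
t 21.78 p [532.3 219.3 219.4] yang 86.71 z [ 0.001  0.001 -1.   ] F [0.3 0.2 0.1] gap 85.8 gf 0.0 q6 -2.29
0.115 toolx [-11.7 -11.  -10.2] tooly edges [-29.3  25.7]
   rect c [-10.9  -1.8] 55.2 2.0 deg -0.05
0.13 toolx [-2.3 -1.7 14.2] tooly edges [-39.1  36.8]
   rect c [ 5.9 -0.6] 78.2 16.9 deg -0.07
0.145 toolx [ 4.8 10.  14.6] tooly edges [-40.4  37.6]
   rect c [ 9.4 -1.3] 79.8 11.5 deg 0.18
fingers tool y [-61.9 -54.9  52.3  61.9] inner [-43.4  40.5] z [15. 60.]
282.8613958370457 320.55017970921944 [ 81.5  -1.3 -70.4]
```

Call:
drive_tool(moves=[{"dp":[0,0,-0.5],"spin":0,"gripper":1},{"dp":[0,0,-0.5],"spin":0,"gripper":1},{"dp":[0,0,-0.5],"spin":0,"gripper":1},{"dp":[0,0,-0.44],"spin":0,"gripper":1},{"dp":[0,0,0],"spin":0,"gripper":1},{"dp":[0,0,0],"spin":0,"gripper":0},{"dp":[0,0,0],"spin":0,"gripper":0},{"dp":[0,0,0],"spin":0,"gripper":0},{"dp":[0,0,0],"spin":0,"gripper":0}])

```text
time: 22.58
ee_pos: [0.5324, 0.2192, 0.1711]
ee_rot: [0.092, 3.139, 0.001]
force: [0.4, -0.4, -0.9]
finger_gap: 0.0791
gripper_force: 72.5
```

Call:
drive_tool(moves=[{"dp":[-0.17,0.01,0.3],"spin":0,"gripper":0},{"dp":[-0.35,0.02,0.6],"spin":0,"gripper":0},{"dp":[-0.35,0.02,0.6],"spin":0,"gripper":0},{"dp":[0,0,0.8],"spin":0,"gripper":0},{"dp":[0,0,0.8],"spin":0,"gripper":0},{"dp":[0,0,0.8],"spin":0,"gripper":0},{"dp":[0,0,0.8],"spin":0,"gripper":0},{"dp":[0,0,0.8],"spin":0,"gripper":0},{"dp":[0,0,0],"spin":0,"gripper":0}])

```text
time: 23.33
ee_pos: [0.5115, 0.2206, 0.3135]
ee_rot: [0.092, 3.132, 0.006]
force: [-0.1, 1.2, -0.3]
finger_gap: 0.0793
gripper_force: 72.9
```

```bash
python3 g.py w9
```

```text
t 23.33 p [511.5 220.6 313.5] yang 86.64 z [ 0.008  0.004 -1.   ] F [-0.1  1.2 -0.3] gap 79.3 gf 72.9 q6 -2.32
9860
0 81 toolx [11.1 11.7 12.4]
10 2490 toolx [4.  6.4 9.2]
20 5248 toolx [ 7.6 11.6 14. ]
30 388 toolx [ 6.7  9.  10.5]
40 368 toolx [-0.2  2.5  5.2]
50 279 toolx [-4.3 -3.5 -0.6]
60 291 toolx [-11.4  -8.1  -6.8]
70 137 toolx [-15.6 -15.1 -14.5]
80 132 toolx [-20.2 -19.6 -18.8]
90 121 toolx [-25.2 -24.6 -24. ]
100 114 toolx [-30.7 -30.2 -29.6]
110 109 toolx [-37.1 -36.4 -35.9]
120 102 toolx [-44.1 -43.5 -42.9]
```

Call:
drive_tool(moves=[{"dp":[-0.22,-0.87,0],"spin":0,"gripper":0},{"dp":[-0.22,-0.87,0],"spin":0,"gripper":0},{"dp":[-0.22,-0.87,0],"spin":0,"gripper":0},{"dp":[-0.22,-0.87,0],"spin":0.96,"gripper":0},{"dp":[-0.22,-0.87,0],"spin":0.96,"gripper":0},{"dp":[-0.22,-0.87,0],"spin":0.96,"gripper":0},{"dp":[-0.22,-0.87,0],"spin":0.96,"gripper":0},{"dp":[-0.22,-0.87,0],"spin":0.96,"gripper":0},{"dp":[-0.22,-0.87,0],"spin":0.96,"gripper":0},{"dp":[-0.22,-0.87,0],"spin":0.96,"gripper":0}])

```text
time: 24.22
ee_pos: [0.4544, 0.0018, 0.3074]
ee_rot: [0.75, -3.05, -0.0]
force: [0.4, -0.4, -0.2]
finger_gap: 0.079
gripper_force: 72.8
```

Call:
drive_tool(moves=[{"dp":[-0.22,-0.87,0],"spin":0.96,"gripper":0},{"dp":[-0.22,-0.87,0],"spin":0.96,"gripper":0},{"dp":[0,0,0],"spin":0.96,"gripper":0},{"dp":[0,0,0],"spin":0.96,"gripper":0},{"dp":[0,0,0],"spin":0.96,"gripper":0},{"dp":[0,0,0],"spin":0.96,"gripper":0},{"dp":[0,0,0],"spin":0.96,"gripper":0},{"dp":[0,0,0],"spin":0.96,"gripper":0},{"dp":[0,0,0],"spin":0.96,"gripper":0},{"dp":[0,0,0],"spin":0.96,"gripper":0}])

```text
time: 25.05
ee_pos: [0.4438, -0.0407, 0.3073]
ee_rot: [1.838, -2.547, -0.001]
force: [-0.1, 0.6, -0.7]
finger_gap: 0.0793
gripper_force: 72.9
```

Call:
drive_tool(moves=[{"dp":[0,0,0],"spin":0.96,"gripper":0},{"dp":[0,0,0],"spin":0.96,"gripper":0},{"dp":[0,0,0],"spin":0.96,"gripper":0},{"dp":[0,0,0],"spin":0.96,"gripper":0},{"dp":[0,0,0],"spin":0.96,"gripper":0},{"dp":[0,0,0],"spin":0.96,"gripper":0},{"dp":[0,0,-0.6],"spin":0,"gripper":0},{"dp":[0,0,-0.6],"spin":0,"gripper":0},{"dp":[0,0,-0.6],"spin":0,"gripper":0},{"dp":[0,0,0],"spin":0,"gripper":0}])

```text
time: 25.88
ee_pos: [0.4423, -0.0407, 0.2596]
ee_rot: [2.364, -2.062, -0.008]
force: [-0.6, -0.5, -0.5]
finger_gap: 0.0794
gripper_force: 73.0
```

```bash
cat > h2.py <<'E'
from st import *
import sys
S=float(sys.argv[1])
s=ctrl.get_state(); st()
d=np.array([-.1331,.9911]); n=np.array([-.9911,-.1331]); g=(np.array(s["ee_pos"][:2])*1000-[442.1,-15])
X=g@d; Y=g@n
p=eyes.snapshot("wrist"); P,u,v=cloud(p); M=R.from_rotvec(s["ee_rot"]).as_matrix(); L=(P-np.array(s["ee_pos"]))@M*1000
m=(abs(L[:,1])<36)&(abs(L[:,0])<90)&(L[:,2]>5)&(L[:,2]<130)
Q=L[m]; k=(Q[:,2]>60)&(Q[:,2]<112)&(Q[:,0]>-45)&(Q[:,0]<20)
f=np.polyfit(Q[k][:,2],Q[k][:,0],1); f=np.polyfit(Q[k][abs(np.polyval(f,Q[k][:,2])-Q[k][:,0])<2][:,2],Q[k][abs(np.polyval(f,Q[k][:,2])-Q[k][:,0])<2][:,0],1)
th=np.arctan(-f[0]); 
# top-back corner: highest tool-x point of top face (z 15..30)
t=Q[(Q[:,2]>12)&(Q[:,2]<32)]; xb=np.percentile(t[:,0],99); zb=(xb-f[1])/f[0]
u_=np.array([-np.sin(th),np.cos(th)]); bc=np.array([xb,zb])+130*u_; fc=bc+6*np.array([-np.cos(th),-np.sin(th)])
print("rackX",round(X,1),"rackY",round(Y,1),"lean deg",round(np.degrees(th),1),"topback",np.round([xb,zb],1),"back foot corner tool",np.round(bc,1),"foot c",np.round(fc,1),"foot c rackX",round(X-fc[0],1),"lowest z",round(s["ee_pos"][2]*1000-bc[1],1))
print("shift along rack x",round(S-(X-fc[0])-0.7,1),"down to 40:",round(40-(s["ee_pos"][2]*1000-bc[1]),1))
E
python3 h2.py 26
```

```text
t 25.88 p [442.3 -40.7 259.6] yang -172.2 z [-0.007  0.    -1.   ] F [-0.6 -0.5 -0.5] gap 79.4 gf 73.0 q6 -0.13
rackX -25.5 rackY 3.2 lean deg 30.1 topback [16.1 24.5] back foot corner tool [-49. 137.] foot c [-54.2 134. ] foot c rackX 28.7 lowest z 122.7
shift along rack x -3.4 down to 40: -82.7
```

Call:
drive_tool(moves=[{"dp":[0.14,-0.06,-0.7],"spin":0,"gripper":0},{"dp":[0,0,-0.8],"spin":0,"gripper":0},{"dp":[0,0,-0.8],"spin":0,"gripper":0},{"dp":[0,0,-0.6],"spin":0,"gripper":0},{"dp":[0,0,-0.3],"spin":0,"gripper":0},{"dp":[0,0,0],"spin":0,"gripper":0},{"dp":[0,0,-0.16],"spin":0,"gripper":0},{"dp":[0,0,0],"spin":0,"gripper":0}])

```text
time: 26.6
ee_pos: [0.4484, -0.0421, 0.1795]
ee_rot: [-2.367, 2.064, -0.001]
force: [0.4, 0.1, -1.0]
finger_gap: 0.0792
gripper_force: 73.0
```

Call:
drive_tool(moves=[{"dp":[-0.03,0.2,0.07],"spin":0,"gripper":0},{"dp":[-0.03,0.2,0.07],"spin":0,"gripper":0},{"dp":[-0.03,0.2,0.07],"spin":0,"gripper":0},{"dp":[-0.03,0.2,0.07],"spin":0,"gripper":0},{"dp":[0,0,0],"spin":0,"gripper":0}])

```text
time: 27.02
ee_pos: [0.4452, -0.0212, 0.1867]
ee_rot: [-2.368, 2.062, -0.001]
force: [-0.4, 0.1, -1.1]
finger_gap: 0.0791
gripper_force: 73.0
```

```bash
python3 h2.py 26
```

```text
t 27.02 p [445.2 -21.2 186.7] yang -172.11 z [ 0.001  0.    -1.   ] F [-0.4  0.1 -1.1] gap 79.1 gf 73.0 q6 -0.17
rackX -6.6 rackY -2.2 lean deg 30.1 topback [16.2 24.5] back foot corner tool [-49. 137.] foot c [-54.2 134. ] foot c rackX 47.6 lowest z 49.7
shift along rack x -22.3 down to 40: -9.7
```

Call:
drive_tool(moves=[{"dp":[0.02,-0.42,0.1],"spin":0,"gripper":0},{"dp":[0,-0.42,0],"spin":0,"gripper":0},{"dp":[0,0,0],"spin":0,"gripper":0},{"dp":[0,0,-0.3],"spin":0,"gripper":0},{"dp":[0,0,-0.28],"spin":0,"gripper":0},{"dp":[0,0,0],"spin":0,"gripper":0},{"dp":[0,0,0],"spin":0,"gripper":0}])

```text
time: 27.65
ee_pos: [0.4452, -0.0427, 0.1731]
ee_rot: [-2.368, 2.065, 0.002]
force: [0.2, 3.5, -1.1]
finger_gap: 0.079
gripper_force: 72.9
```

```bash
python3 h2.py 26
```

```text
t 27.65 p [445.2 -42.7 173.1] yang -172.19 z [-0.001  0.001 -1.   ] F [ 0.2  3.5 -1.1] gap 79.0 gf 72.9 q6 -0.12
rackX -27.9 rackY 0.6 lean deg 30.8 topback [16.3 24.6] back foot corner tool [-50.3 136.3] foot c [-55.5 133.2] foot c rackX 27.6 lowest z 36.9
shift along rack x -2.3 down to 40: 3.1
```

Foot is in the slot; now tilt upright.

Call:
drive_tool(moves=[{"dp":[-0.03,0.19,0.05],"spin":0,"gripper":0},{"dp":[-0.03,0.19,0.07],"spin":0,"gripper":0},{"dp":[-0.03,0.19,0.07],"spin":0,"gripper":0},{"dp":[-0.03,0.19,0.07],"spin":0,"gripper":0},{"dp":[0,0,0],"spin":0,"gripper":0}])

```text
time: 28.12
ee_pos: [0.4423, -0.0256, 0.1815]
ee_rot: [2.367, -2.059, 0.005]
force: [-0.1, -8.2, 1.9]
finger_gap: 0.0789
gripper_force: 73.6
```

Call:
drive_tool(moves=[{"dp":[-0.025,0.19,0.06],"spin":0,"gripper":0},{"dp":[-0.025,0.19,0.05],"spin":0,"gripper":0},{"dp":[-0.025,0.19,0.04],"spin":0,"gripper":0},{"dp":[-0.025,0.19,0.02],"spin":0,"gripper":0},{"dp":[-0.025,0.19,0],"spin":0,"gripper":0},{"dp":[-0.025,0.19,0],"spin":0,"gripper":0},{"dp":[0,0,0],"spin":0,"gripper":0}])

```text
time: 28.7
ee_pos: [0.4389, 0.0034, 0.1857]
ee_rot: [2.368, -2.061, 0.005]
force: [0.4, -5.0, 3.0]
finger_gap: 0.0791
gripper_force: 72.2
```

```bash
python3 h2.py 26
```

```text
t 28.7 p [438.9   3.4 185.7] yang -172.07 z [ 0.001 -0.004 -1.   ] F [ 0.4 -5.   3. ] gap 79.1 gf 72.2 q6 -0.23
rackX 18.6 rackY 0.8 lean deg 7.0 topback [11.9 14.8] back foot corner tool [ -3.9 143.9] foot c [ -9.8 143.2] foot c rackX 28.5 lowest z 41.8
shift along rack x -3.2 down to 40: -1.8
```

Call:
drive_tool(moves=[{"dp":[-0.015,0.13,-0.1],"spin":0,"gripper":0},{"dp":[-0.015,0.13,-0.2],"spin":0,"gripper":0},{"dp":[-0.015,0.11,-0.3],"spin":0,"gripper":0},{"dp":[0,0.05,-0.3],"spin":0,"gripper":0},{"dp":[0,0,0],"spin":0,"gripper":0}])

```text
time: 29.17
ee_pos: [0.4377, 0.0133, 0.1619]
ee_rot: [2.367, -2.06, 0.005]
force: [3.8, -7.7, -4.9]
finger_gap: 0.0791
gripper_force: 74.2
```

```bash
python3 h2.py 26
```

```text
t 29.17 p [437.7  13.3 161.9] yang -172.07 z [-0.    -0.005 -1.   ] F [ 3.8 -7.7 -4.9] gap 79.1 gf 74.2 q6 -0.26
rackX 28.7 rackY 0.6 lean deg 1.6 topback [ 10.7 -20.5] back foot corner tool [  7.1 109.4] foot c [  1.1 109.3] foot c rackX 27.6 lowest z 52.5
shift along rack x -2.3 down to 40: -12.5
```

Call:
drive_tool(moves=[{"dp":[0,-0.02,-0.2],"spin":0,"gripper":0},{"dp":[0,0,-0.08],"spin":0,"gripper":0},{"dp":[0,0,0],"spin":0,"gripper":0}])

```text
time: 29.47
ee_pos: [0.4377, 0.013, 0.1558]
ee_rot: [2.367, -2.061, 0.004]
force: [0.1, -6.6, 2.4]
finger_gap: 0.0792
gripper_force: 74.7
```

Call:
drive_tool(moves=[{"dp":[0,0,0],"spin":0,"gripper":1},{"dp":[0,0,0],"spin":0,"gripper":1},{"dp":[0,0,0],"spin":0,"gripper":1},{"dp":[0,0,0.4],"spin":0,"gripper":1},{"dp":[0,0,0.8],"spin":0,"gripper":1},{"dp":[0,0,0.8],"spin":0,"gripper":1},{"dp":[0,0,0.8],"spin":0,"gripper":1},{"dp":[0,0,0.8],"spin":0,"gripper":1},{"dp":[0,0,0.8],"spin":0,"gripper":1}])

```text
time: 30.22
ee_pos: [0.4373, 0.0145, 0.2661]
ee_rot: [-2.368, 2.064, 0.001]
force: [0.7, 0.3, 0.6]
finger_gap: 0.0855
gripper_force: 0.0
```

```bash
python3 k.py
```

```text
t 30.22 p [437.3  14.5 266.1] yang -172.16 z [-0.  0. -1.] F [0.7 0.3 0.6] gap 85.5 gf 0.0 q6 -0.26
26 3759 topz [136.9 139.4] X [21.4 32.8] Y [-37.6  38.3]
78 4071 topz [130.8 139.3] X [73.7 85. ] Y [-37.5  37.6]
```

Call:
drive_tool(moves=[{"dp":[-0.12,0.957,0],"spin":-0.986,"gripper":1},{"dp":[-0.12,0.957,0],"spin":-0.986,"gripper":1},{"dp":[-0.12,0.957,0],"spin":-0.986,"gripper":1},{"dp":[-0.12,0.957,0],"spin":-0.986,"gripper":1},{"dp":[-0.12,0.957,0],"spin":-0.986,"gripper":1},{"dp":[-0.12,0.957,0],"spin":-0.986,"gripper":1},{"dp":[-0.12,0.957,0],"spin":-0.986,"gripper":1}])

```text
time: 30.85
ee_pos: [0.416, 0.1831, 0.265]
ee_rot: [-1.711, 2.635, 0.001]
force: [0.1, -0.3, -0.1]
finger_gap: 0.0853
gripper_force: 0.0
```

Call:
drive_tool(moves=[{"dp":[-0.12,0.957,0],"spin":-0.986,"gripper":1},{"dp":[-0.12,0.957,0],"spin":-0.986,"gripper":1},{"dp":[-0.12,0.957,0],"spin":-0.986,"gripper":1},{"dp":[-0.12,0.957,0],"spin":-0.986,"gripper":1},{"dp":[-0.12,0.957,0],"spin":-0.986,"gripper":1},{"dp":[-0.12,0.957,0],"spin":-0.986,"gripper":1},{"dp":[-0.12,0.957,0],"spin":-0.986,"gripper":1}])

```text
time: 31.43
ee_pos: [0.3949, 0.3506, 0.2649]
ee_rot: [0.928, -3.001, -0.0]
force: [0.8, 0.9, 0.9]
finger_gap: 0.0853
gripper_force: 0.0
```

Call:
drive_tool(moves=[{"dp":[0,0,0],"spin":-0.986,"gripper":1},{"dp":[0,0,0],"spin":-0.986,"gripper":1},{"dp":[0,0,0],"spin":-0.986,"gripper":1},{"dp":[0,0,-0.47],"spin":-0.986,"gripper":1},{"dp":[0,0,-0.47],"spin":-0.986,"gripper":1},{"dp":[0,0,-0.47],"spin":-0.986,"gripper":1},{"dp":[0,0,-0.47],"spin":-0.986,"gripper":1},{"dp":[0,0,0],"spin":0,"gripper":1},{"dp":[0,0,0],"spin":0,"gripper":1},{"dp":[0,0,0],"spin":0,"gripper":1}])

```text
time: 32.27
ee_pos: [0.3957, 0.3495, 0.2188]
ee_rot: [-0.084, 3.14, 0.001]
force: [0.2, 0.4, -0.3]
finger_gap: 0.0852
gripper_force: 0.0
```

```bash
python3 f.py .395 .348 w8 | grep -v "^x"
```

```text
t 32.27 p [395.7 349.5 218.8] yang 93.06 z [ 0.001  0.001 -1.   ] F [ 0.2  0.4 -0.3] gap 85.2 gf 0.0 q6 -2.54
0.1 toolx [-23.2 -19.2 -15.4] tooly edges [-39.3  34.8]
   rect c [-19.3  -2.1] 75.4 9.5 deg -0.22
0.115 toolx [-15.1 -12.6 -10.1] tooly edges [-28.8   7.5]
   rect c [-11.4 -14.4] 44.6 5.8 deg 6.97
0.13 toolx [-5.3 -4.1 16.3] tooly edges [-38.8  35.9]
   rect c [ 5.3 -1.6] 75.4 22.0 deg 0.07
0.145 toolx [ 6.1 11.8 16.5] tooly edges [-40.9  37.1]
   rect c [11.1 -1.9] 80.1 11.9 deg 0.14
fingers tool y [-62.  -54.9  52.2  62. ] inner [-43.5  40.4] z [15.  59.6]
282.8613958370457 320.55017970921944 [ 81.6  -1.3 -70.4]
```

Call:
drive_tool(moves=[{"dp":[-0.05,-0.02,-0.5],"spin":0,"gripper":1},{"dp":[0,0,-0.5],"spin":0,"gripper":1},{"dp":[0,0,-0.5],"spin":0,"gripper":1},{"dp":[0,0,-0.42],"spin":0,"gripper":1},{"dp":[0,0,0],"spin":0,"gripper":1},{"dp":[0,0,0],"spin":0,"gripper":0},{"dp":[0,0,0],"spin":0,"gripper":0},{"dp":[0,0,0],"spin":0,"gripper":0},{"dp":[0,0,0],"spin":0,"gripper":0}])

```text
time: 33.07
ee_pos: [0.3945, 0.349, 0.1708]
ee_rot: [-0.08, 3.14, 0.002]
force: [0.4, 0.7, -1.0]
finger_gap: 0.0788
gripper_force: 72.5
```

Call:
drive_tool(moves=[{"dp":[-0.17,-0.01,0.3],"spin":0,"gripper":0},{"dp":[-0.35,-0.02,0.6],"spin":0,"gripper":0},{"dp":[-0.35,-0.02,0.6],"spin":0,"gripper":0},{"dp":[0,0,0.8],"spin":0,"gripper":0},{"dp":[0,0,0.8],"spin":0,"gripper":0},{"dp":[0,0,0.8],"spin":0,"gripper":0},{"dp":[0,0,0.8],"spin":0,"gripper":0},{"dp":[0,0,0.8],"spin":0,"gripper":0},{"dp":[0,0,0],"spin":0,"gripper":0}])

```text
time: 33.82
ee_pos: [0.3734, 0.3483, 0.3129]
ee_rot: [-0.081, 3.135, 0.009]
force: [0.1, 0.5, 0.0]
finger_gap: 0.0791
gripper_force: 73.0
```

```bash
python3 h2.py -26; cat > m.py <<'E'
from st import *
p=eyes.snapshot("top"); P,u,v=cloud(p); H=cv2.cvtColor(p["img"],cv2.COLOR_RGB2HSV)[v,u].astype(int)
b=(abs(P[:,0]-.49)<.09)&(abs(P[:,1]+.304)<.15)
for nm,m in [("lid",b&(P[:,2]>.0105)&(P[:,2]<.03)),("mat",b&(H[:,0]>100)&(H[:,0]<125)&(H[:,1]>100)&(P[:,2]<.0085))]:
    c,(a,bb),t=cv2.minAreaRect(P[m][:,:2].astype(np.float32)*1000)
    if a<bb: a,bb,t=bb,a,t+90
    print(nm,m.sum(),np.round(c,1),round(a,1),round(bb,1),round(t%180,2),np.round(np.percentile(P[m][:,2],[5,50,95]),4))
E
python3 m.py
```

```text
t 33.82 p [373.4 348.3 312.9] yang 92.95 z [ 0.006  0.006 -1.   ] F [0.1 0.5 0. ] gap 79.1 gf 73.0 q6 -2.58
rackX 369.2 rackY 19.7 lean deg 30.0 topback [15.2 24.9] back foot corner tool [-49.8 137.4] foot c [-55.  134.4] foot c rackX 424.2 lowest z 175.5
shift along rack x -450.9 down to 40: -135.5
lid 2376 [ 495.3 -297.2] 264.2 147.5 85.0 [0.012  0.0173 0.0233]
mat 259 [ 490.1 -301.4] 234.4 132.0 84.98 [-0.0038  0.0025  0.0072]
```

Call:
drive_tool(moves=[{"dp":[0.176,-0.985,0],"spin":0,"gripper":0},{"dp":[0.176,-0.985,0],"spin":0,"gripper":0},{"dp":[0.176,-0.985,0],"spin":0,"gripper":0},{"dp":[0.176,-0.985,0],"spin":0.985,"gripper":0},{"dp":[0.176,-0.985,0],"spin":0.985,"gripper":0},{"dp":[0.176,-0.985,0],"spin":0.985,"gripper":0},{"dp":[0.176,-0.985,0],"spin":0.985,"gripper":0},{"dp":[0.176,-0.985,0],"spin":0.985,"gripper":0},{"dp":[0.176,-0.985,0],"spin":0.985,"gripper":0},{"dp":[0.176,-0.985,0],"spin":0.985,"gripper":0}])

```text
time: 34.75
ee_pos: [0.4159, 0.0999, 0.3067]
ee_rot: [0.938, -2.996, 0.0]
force: [0.0, -0.8, 0.3]
finger_gap: 0.0794
gripper_force: 72.9
```

Call:
drive_tool(moves=[{"dp":[0.176,-0.985,0],"spin":0.985,"gripper":0},{"dp":[0.176,-0.985,0],"spin":0.985,"gripper":0},{"dp":[0.176,-0.985,0],"spin":0.985,"gripper":0},{"dp":[0.176,-0.985,0],"spin":0.985,"gripper":0},{"dp":[0.176,-0.985,0],"spin":0.985,"gripper":0},{"dp":[0.176,-0.985,0],"spin":0.985,"gripper":0},{"dp":[0.176,-0.985,0],"spin":0.985,"gripper":0},{"dp":[0.176,-0.985,0],"spin":0.985,"gripper":0},{"dp":[0,0,0],"spin":0.985,"gripper":0},{"dp":[0,0,0],"spin":0.985,"gripper":0}])

```text
time: 35.58
ee_pos: [0.4511, -0.0969, 0.3064]
ee_rot: [2.013, -2.41, -0.003]
force: [-0.8, -0.3, 0.6]
finger_gap: 0.0794
gripper_force: 72.9
```

Call:
drive_tool(moves=[{"dp":[0,0,0],"spin":0.985,"gripper":0},{"dp":[0,0,0],"spin":0.985,"gripper":0},{"dp":[0,0,0],"spin":0.985,"gripper":0},{"dp":[0,0,0],"spin":0.985,"gripper":0},{"dp":[0,0,-0.6],"spin":0,"gripper":0},{"dp":[0,0,-0.6],"spin":0,"gripper":0},{"dp":[0,0,-0.6],"spin":0,"gripper":0},{"dp":[0,0,0],"spin":0,"gripper":0},{"dp":[0,0,0],"spin":0,"gripper":0},{"dp":[0,0,0],"spin":0,"gripper":0}])

```text
time: 36.42
ee_pos: [0.4519, -0.0958, 0.2632]
ee_rot: [2.366, -2.066, 0.001]
force: [-0.5, -0.3, -0.7]
finger_gap: 0.079
gripper_force: 73.0
```

```bash
python3 h2.py -26
```

```text
t 36.42 p [451.9 -95.8 263.2] yang -172.26 z [ 0. -0. -1.] F [-0.5 -0.3 -0.7] gap 79.0 gf 73.0 q6 0.0
rackX -81.4 rackY 1.1 lean deg 30.0 topback [16.9 24.9] back foot corner tool [-48.1 137.5] foot c [-53.3 134.5] foot c rackX -28.1 lowest z 125.7
shift along rack x 1.4 down to 40: -85.7
```

Call:
drive_tool(moves=[{"dp":[0.03,0.13,-0.7],"spin":0,"gripper":0},{"dp":[0,0,-0.8],"spin":0,"gripper":0},{"dp":[0,0,-0.8],"spin":0,"gripper":0},{"dp":[0,0,-0.6],"spin":0,"gripper":0},{"dp":[0,0,-0.3],"spin":0,"gripper":0},{"dp":[0,0,0],"spin":0,"gripper":0},{"dp":[0,0,-0.32],"spin":0,"gripper":0},{"dp":[0,0,0],"spin":0,"gripper":0},{"dp":[0,0,0],"spin":0,"gripper":0}])

```text
time: 37.22
ee_pos: [0.4529, -0.0924, 0.1752]
ee_rot: [-2.366, 2.066, -0.001]
force: [0.1, 0.8, -1.3]
finger_gap: 0.0792
gripper_force: 73.2
```

```bash
python3 h2.py -26
```

```text
t 37.22 p [452.9 -92.4 175.2] yang -172.26 z [ 0.001  0.    -1.   ] F [ 0.1  0.8 -1.3] gap 79.2 gf 73.2 q6 -0.0
rackX -78.1 rackY -0.4 lean deg 30.1 topback [16.8 25. ] back foot corner tool [-48.3 137.5] foot c [-53.5 134.5] foot c rackX -24.7 lowest z 37.7
shift along rack x -2.0 down to 40: 2.3
```

Call:
drive_tool(moves=[{"dp":[-0.03,0.19,0.05],"spin":0,"gripper":0},{"dp":[-0.03,0.19,0.07],"spin":0,"gripper":0},{"dp":[-0.03,0.19,0.07],"spin":0,"gripper":0},{"dp":[-0.03,0.19,0.07],"spin":0,"gripper":0},{"dp":[0,0,0],"spin":0,"gripper":0}])

```text
time: 37.68
ee_pos: [0.45, -0.0748, 0.1829]
ee_rot: [2.366, -2.063, 0.007]
force: [0.8, -7.9, 1.9]
finger_gap: 0.0789
gripper_force: 73.4
```

Call:
drive_tool(moves=[{"dp":[-0.025,0.19,0.04],"spin":0,"gripper":0},{"dp":[-0.025,0.19,0.04],"spin":0,"gripper":0},{"dp":[-0.025,0.19,0.04],"spin":0,"gripper":0},{"dp":[-0.025,0.19,0.02],"spin":0,"gripper":0},{"dp":[-0.025,0.19,0],"spin":0,"gripper":0},{"dp":[-0.025,0.19,0],"spin":0,"gripper":0},{"dp":[0,0,0],"spin":0,"gripper":0}])

```text
time: 38.27
ee_pos: [0.4466, -0.0456, 0.1864]
ee_rot: [2.368, -2.065, 0.007]
force: [0.5, -5.4, 3.9]
finger_gap: 0.0794
gripper_force: 72.9
```

```bash
python3 h2.py -26
```

```text
t 38.27 p [446.6 -45.6 186.4] yang -172.18 z [ 0.003 -0.003 -1.   ] F [ 0.5 -5.4  3.9] gap 79.4 gf 72.9 q6 -0.12
rackX -30.9 rackY -0.4 lean deg 6.1 topback [12.6 13.9] back foot corner tool [ -1.3 143.2] foot c [ -7.3 142.5] foot c rackX -23.7 lowest z 43.2
shift along rack x -3.0 down to 40: -3.2
```

Call:
drive_tool(moves=[{"dp":[-0.015,0.13,-0.1],"spin":0,"gripper":0},{"dp":[-0.015,0.12,-0.2],"spin":0,"gripper":0},{"dp":[-0.015,0.1,-0.3],"spin":0,"gripper":0},{"dp":[0,0.03,-0.3],"spin":0,"gripper":0},{"dp":[0,0,0],"spin":0,"gripper":0},{"dp":[0,-0.02,-0.2],"spin":0,"gripper":0},{"dp":[0,0,-0.08],"spin":0,"gripper":0},{"dp":[0,0,0],"spin":0,"gripper":0}])

```text
time: 38.98
ee_pos: [0.4452, -0.037, 0.1558]
ee_rot: [2.366, -2.065, 0.004]
force: [2.9, -6.6, -1.6]
finger_gap: 0.079
gripper_force: 74.5
```

```bash
python3 h2.py -26
```

```text
t 38.98 p [445.2 -37.  155.8] yang -172.21 z [ 0.001 -0.003 -1.   ] F [ 2.9 -6.6 -1.6] gap 79.0 gf 74.5 q6 -0.14
rackX -22.2 rackY -0.2 lean deg -20.8 topback [ 11.6 100.1] back foot corner tool [ 57.8 221.7] foot c [ 52.2 223.8] foot c rackX -74.4 lowest z -65.9
shift along rack x 47.7 down to 40: 105.9
```

Call:
drive_tool(moves=[{"dp":[0,0,0],"spin":0,"gripper":1},{"dp":[0,0,0],"spin":0,"gripper":1},{"dp":[0,0,0],"spin":0,"gripper":1},{"dp":[0,0,0.4],"spin":0,"gripper":1},{"dp":[0,0,0.8],"spin":0,"gripper":1},{"dp":[0,0,0.8],"spin":0,"gripper":1},{"dp":[0,0,0.8],"spin":0,"gripper":1},{"dp":[0,0,0.8],"spin":0,"gripper":1},{"dp":[0,0,0.8],"spin":0,"gripper":1}])

```text
time: 39.78
ee_pos: [0.4443, -0.0357, 0.2662]
ee_rot: [-2.366, 2.066, 0.001]
force: [0.5, 0.2, -0.7]
finger_gap: 0.085
gripper_force: 0.0
```

```bash
python3 k.py
```

```text
t 39.78 p [444.3 -35.7 266.2] yang -172.26 z [-0.     0.001 -1.   ] F [ 0.5  0.2 -0.7] gap 85.0 gf 0.0 q6 -0.14
-26 3758 topz [137.  139.4] X [-30.7 -19.3] Y [-38.4  37.5]
26 4020 topz [130.6 139.2] X [21.6 32.6] Y [-37.1  38.3]
78 4145 topz [128.6 139.1] X [73.2 85.3] Y [-37.7  37.6]
```

Call:
drive_tool(moves=[{"dp":[0.2425,0.9715,0],"spin":-0.995,"gripper":1},{"dp":[0.2425,0.9715,0],"spin":-0.995,"gripper":1},{"dp":[0.2425,0.9715,0],"spin":-0.995,"gripper":1},{"dp":[0.2425,0.9715,0],"spin":-0.995,"gripper":1},{"dp":[0.2425,0.9715,0],"spin":-0.995,"gripper":1},{"dp":[0.2425,0.9715,0],"spin":-0.995,"gripper":1},{"dp":[0.2425,0.9715,0],"spin":-0.995,"gripper":1},{"dp":[0.2425,0.9715,0],"spin":-0.995,"gripper":1}])

```text
time: 40.5
ee_pos: [0.493, 0.1599, 0.265]
ee_rot: [-1.595, 2.706, 0.001]
force: [1.2, 0.4, 1.2]
finger_gap: 0.0854
gripper_force: 0.0
```

Call:
drive_tool(moves=[{"dp":[0.2425,0.9715,0],"spin":-0.995,"gripper":1},{"dp":[0.2425,0.9715,0],"spin":-0.995,"gripper":1},{"dp":[0.2425,0.9715,0],"spin":-0.995,"gripper":1},{"dp":[0.2425,0.9715,0],"spin":-0.995,"gripper":1},{"dp":[0.2425,0.9715,0],"spin":-0.995,"gripper":1},{"dp":[0.2425,0.9715,0],"spin":-0.995,"gripper":1},{"dp":[0.2425,0.9715,0],"spin":-0.995,"gripper":1},{"dp":[0.2425,0.9715,0],"spin":-0.995,"gripper":1}])

```text
time: 41.17
ee_pos: [0.5415, 0.3541, 0.2648]
ee_rot: [0.668, -3.069, -0.001]
force: [0.9, 0.1, 0.8]
finger_gap: 0.0851
gripper_force: 0.0
```

Call:
drive_tool(moves=[{"dp":[0,0,0],"spin":-0.995,"gripper":1},{"dp":[0,0,0],"spin":-0.995,"gripper":1},{"dp":[0,0,0],"spin":-0.995,"gripper":1},{"dp":[0,0,-0.47],"spin":-0.995,"gripper":1},{"dp":[0,0,-0.47],"spin":0,"gripper":1},{"dp":[0,0,-0.47],"spin":0,"gripper":1},{"dp":[0,0,-0.47],"spin":0,"gripper":1},{"dp":[0,0,0],"spin":0,"gripper":1},{"dp":[0,0,0],"spin":0,"gripper":1},{"dp":[0,0,0],"spin":0,"gripper":1}])

```text
time: 42.0
ee_pos: [0.5418, 0.3528, 0.2189]
ee_rot: [-0.179, 3.136, 0.001]
force: [0.2, 0.7, 0.1]
finger_gap: 0.085
gripper_force: 0.0
```

```bash
python3 f.py .542 .351 w8 | grep -v "^x"
```

```text
t 42.0 p [541.8 352.8 218.9] yang 96.53 z [ 0.001  0.001 -1.   ] F [0.2 0.7 0.1] gap 85.0 gf 0.0 q6 -2.28
0.1 toolx [-23.6 -17.9 -15.9] tooly edges [-39.9  33.7]
   rect c [-20.3  -3.2] 74.6 9.5 deg 0.26
0.115 toolx [-15.9 -13.7 -11.3] tooly edges [-22.6  15.8]
   rect c [-13.4  -3.4] 39.0 4.9 deg -0.16
0.13 toolx [-0.7 15.  15.8] tooly edges [-40.4  34.2]
   rect c [ 7.4 -3.4] 77.9 16.9 deg 0.17
0.145 toolx [ 5.9 11.  15.6] tooly edges [-42.1  35.9]
   rect c [10.5 -3.1] 79.8 11.3 deg 0.0
fingers tool y [-61.9 -54.9  52.3  62. ] inner [-43.4  40.2] z [15.  59.6]
282.8613958370457 320.55017970921944 [ 81.7  -1.3 -70.4]
```

Call:
drive_tool(moves=[{"dp":[0,-0.065,-0.5],"spin":0,"gripper":1},{"dp":[0,0,-0.5],"spin":0,"gripper":1},{"dp":[0,0,-0.5],"spin":0,"gripper":1},{"dp":[0,0,-0.42],"spin":0,"gripper":1},{"dp":[0,0,0],"spin":0,"gripper":1},{"dp":[0,0,0],"spin":0,"gripper":0},{"dp":[0,0,0],"spin":0,"gripper":0},{"dp":[0,0,0],"spin":0,"gripper":0},{"dp":[0,0,0],"spin":0,"gripper":0}])

```text
time: 42.8
ee_pos: [0.5418, 0.3511, 0.1707]
ee_rot: [-0.179, 3.136, 0.001]
force: [0.0, 0.7, -1.6]
finger_gap: 0.0791
gripper_force: 72.7
```

Call:
drive_tool(moves=[{"dp":[-0.17,-0.02,0.3],"spin":0,"gripper":0},{"dp":[-0.35,-0.04,0.6],"spin":0,"gripper":0},{"dp":[-0.35,-0.04,0.6],"spin":0,"gripper":0},{"dp":[0,0,0.8],"spin":0,"gripper":0},{"dp":[0,0,0.8],"spin":0,"gripper":0},{"dp":[0,0,0.8],"spin":0,"gripper":0},{"dp":[0,0,0.8],"spin":0,"gripper":0},{"dp":[0,0,0.8],"spin":0,"gripper":0},{"dp":[0,0,0],"spin":0,"gripper":0}])

```text
time: 43.55
ee_pos: [0.5202, 0.3488, 0.3145]
ee_rot: [-0.179, 3.128, 0.008]
force: [-1.0, 0.1, -1.0]
finger_gap: 0.0789
gripper_force: 73.3
```

```bash
python3 h2.py -78
```

```text
t 43.55 p [520.2 348.8 314.5] yang 96.55 z [ 0.008  0.006 -1.   ] F [-1.   0.1 -1. ] gap 78.9 gf 73.3 q6 -2.3
rackX 350.1 rackY -125.9 lean deg 30.0 topback [15.3 24.3] back foot corner tool [-49.7 136.8] foot c [-54.9 133.8] foot c rackX 405.1 lowest z 177.7
shift along rack x -483.8 down to 40: -137.7
```

Call:
drive_tool(moves=[{"dp":[-0.122,-0.988,0],"spin":0,"gripper":0},{"dp":[-0.122,-0.988,0],"spin":0,"gripper":0},{"dp":[-0.122,-0.988,0],"spin":0,"gripper":0},{"dp":[-0.122,-0.988,0],"spin":0.995,"gripper":0},{"dp":[-0.122,-0.988,0],"spin":0.995,"gripper":0},{"dp":[-0.122,-0.988,0],"spin":0.995,"gripper":0},{"dp":[-0.122,-0.988,0],"spin":0.995,"gripper":0},{"dp":[-0.122,-0.988,0],"spin":0.995,"gripper":0},{"dp":[-0.122,-0.988,0],"spin":0.995,"gripper":0},{"dp":[-0.122,-0.988,0],"spin":0.995,"gripper":0}])

```text
time: 44.43
ee_pos: [0.488, 0.1003, 0.3076]
ee_rot: [1.04, -2.964, -0.001]
force: [0.5, 0.0, -1.2]
finger_gap: 0.0791
gripper_force: 73.3
```

Call:
drive_tool(moves=[{"dp":[-0.122,-0.988,0],"spin":0.995,"gripper":0},{"dp":[-0.122,-0.988,0],"spin":0.995,"gripper":0},{"dp":[-0.122,-0.988,0],"spin":0.995,"gripper":0},{"dp":[-0.122,-0.988,0],"spin":0.995,"gripper":0},{"dp":[-0.122,-0.988,0],"spin":0.995,"gripper":0},{"dp":[-0.122,-0.988,0],"spin":0.995,"gripper":0},{"dp":[-0.122,-0.988,0],"spin":0.995,"gripper":0},{"dp":[-0.122,-0.988,0],"spin":0.995,"gripper":0},{"dp":[-0.122,-0.988,0],"spin":0.995,"gripper":0},{"dp":[-0.122,-0.988,0],"spin":0.995,"gripper":0}])

```text
time: 45.27
ee_pos: [0.4577, -0.1463, 0.3077]
ee_rot: [-2.108, 2.329, 0.001]
force: [0.1, -0.2, -1.7]
finger_gap: 0.0794
gripper_force: 73.3
```

Call:
drive_tool(moves=[{"dp":[0,0,0],"spin":0.995,"gripper":0},{"dp":[0,0,0],"spin":0.995,"gripper":0},{"dp":[0,0,0],"spin":0.995,"gripper":0},{"dp":[0,0,-0.6],"spin":0,"gripper":0},{"dp":[0,0,-0.6],"spin":0,"gripper":0},{"dp":[0,0,-0.6],"spin":0,"gripper":0},{"dp":[0,0,0],"spin":0,"gripper":0},{"dp":[0,0,0],"spin":0,"gripper":0},{"dp":[0,0,0],"spin":0,"gripper":0}])

```text
time: 46.02
ee_pos: [0.4589, -0.1455, 0.2637]
ee_rot: [-2.366, 2.066, -0.002]
force: [0.2, 0.8, 0.3]
finger_gap: 0.0797
gripper_force: 73.4
```

```bash
python3 h2.py -78
```

```text
t 46.02 p [ 458.9 -145.5  263.7] yang -172.25 z [ 0.001 -0.    -1.   ] F [0.2 0.8 0.3] gap 79.7 gf 73.4 q6 0.12
rackX -131.6 rackY 0.7 lean deg 30.0 topback [16.9 24.4] back foot corner tool [-48.2 136.9] foot c [-53.4 133.9] foot c rackX -78.2 lowest z 126.8
shift along rack x -0.5 down to 40: -86.8
```

Call:
drive_tool(moves=[{"dp":[0.02,0.06,-0.7],"spin":0,"gripper":0},{"dp":[0,0,-0.8],"spin":0,"gripper":0},{"dp":[0,0,-0.8],"spin":0,"gripper":0},{"dp":[0,0,-0.6],"spin":0,"gripper":0},{"dp":[0,0,-0.3],"spin":0,"gripper":0},{"dp":[0,0,0],"spin":0,"gripper":0},{"dp":[0,0,-0.36],"spin":0,"gripper":0},{"dp":[0,0,0],"spin":0,"gripper":0},{"dp":[0,0,0],"spin":0,"gripper":0}])

```text
time: 46.82
ee_pos: [0.4598, -0.1439, 0.1742]
ee_rot: [-2.365, 2.066, -0.001]
force: [0.5, 1.2, -0.9]
finger_gap: 0.0791
gripper_force: 73.7
```

```bash
python3 h2.py -78
```

```text
t 46.82 p [ 459.8 -143.9  174.2] yang -172.26 z [ 0.001  0.    -1.   ] F [ 0.5  1.2 -0.9] gap 79.1 gf 73.7 q6 0.11
rackX -130.1 rackY -0.4 lean deg 30.1 topback [16.9 24.5] back foot corner tool [-48.4 136.9] foot c [-53.6 133.9] foot c rackX -76.5 lowest z 37.3
shift along rack x -2.2 down to 40: 2.7
```

Call:
drive_tool(moves=[{"dp":[-0.03,0.19,0.05],"spin":0,"gripper":0},{"dp":[-0.03,0.19,0.07],"spin":0,"gripper":0},{"dp":[-0.03,0.19,0.07],"spin":0,"gripper":0},{"dp":[-0.03,0.19,0.07],"spin":0,"gripper":0},{"dp":[0,0,0],"spin":0,"gripper":0}])

```text
time: 47.28
ee_pos: [0.4569, -0.1265, 0.1821]
ee_rot: [2.366, -2.063, 0.008]
force: [0.1, -8.3, 0.6]
finger_gap: 0.079
gripper_force: 73.8
```

Call:
drive_tool(moves=[{"dp":[-0.025,0.19,0.04],"spin":0,"gripper":0},{"dp":[-0.025,0.19,0.04],"spin":0,"gripper":0},{"dp":[-0.025,0.19,0.04],"spin":0,"gripper":0},{"dp":[-0.025,0.19,0.03],"spin":0,"gripper":0},{"dp":[-0.025,0.19,0],"spin":0,"gripper":0},{"dp":[-0.025,0.19,0],"spin":0,"gripper":0},{"dp":[0,0,0],"spin":0,"gripper":0}])

```text
time: 47.87
ee_pos: [0.4536, -0.0975, 0.1859]
ee_rot: [2.367, -2.064, 0.008]
force: [0.3, -5.7, 2.9]
finger_gap: 0.079
gripper_force: 73.0
```

```bash
python3 h2.py -78
```

```text
t 47.87 p [453.6 -97.5 185.9] yang -172.17 z [ 0.003 -0.004 -1.   ] F [ 0.3 -5.7  2.9] gap 79.0 gf 73.0 q6 0.0
rackX -83.3 rackY -0.4 lean deg 6.2 topback [12.2 13.8] back foot corner tool [ -1.8 143. ] foot c [ -7.8 142.4] foot c rackX -75.5 lowest z 42.9
shift along rack x -3.2 down to 40: -2.9
```

Call:
drive_tool(moves=[{"dp":[-0.015,0.13,-0.1],"spin":0,"gripper":0},{"dp":[-0.015,0.12,-0.2],"spin":0,"gripper":0},{"dp":[-0.015,0.1,-0.3],"spin":0,"gripper":0},{"dp":[0,0.03,-0.3],"spin":0,"gripper":0},{"dp":[0,0,0],"spin":0,"gripper":0},{"dp":[0,-0.02,-0.2],"spin":0,"gripper":0},{"dp":[0,0,-0.06],"spin":0,"gripper":0},{"dp":[0,0,0],"spin":0,"gripper":0}])

```text
time: 48.58
ee_pos: [0.4522, -0.0884, 0.1557]
ee_rot: [2.367, -2.065, 0.005]
force: [2.0, -5.5, -2.5]
finger_gap: 0.079
gripper_force: 74.6
```

Call:
drive_tool(moves=[{"dp":[0,0,0],"spin":0,"gripper":1},{"dp":[0,0,0],"spin":0,"gripper":1},{"dp":[0,0,0],"spin":0,"gripper":1},{"dp":[0,0,0.4],"spin":0,"gripper":1},{"dp":[0,0,0.8],"spin":0,"gripper":1},{"dp":[0,0,0.8],"spin":0,"gripper":1},{"dp":[0,0,0.8],"spin":0,"gripper":1},{"dp":[0,0,0.8],"spin":0,"gripper":1},{"dp":[0,0,0.8],"spin":0,"gripper":1}])

```text
time: 49.33
ee_pos: [0.4513, -0.0873, 0.2661]
ee_rot: [-2.366, 2.066, 0.0]
force: [0.6, -0.2, 0.5]
finger_gap: 0.0854
gripper_force: 0.0
```

```bash
python3 k.py; cat > sc.py <<'E'
from h import *
p=eyes.snapshot("scene"); cv2.imwrite("pics/sc2.png",cv2.resize(p["img"][130:420,120:420,::-1],None,fx=2,fy=2,interpolation=cv2.INTER_CUBIC))
E
python3 sc.py
```

```text
t 49.33 p [451.3 -87.3 266.1] yang -172.26 z [ 0.  0. -1.] F [ 0.6 -0.2  0.5] gap 85.4 gf 0.0 q6 -0.02
-78 3762 topz [136.8 139.4] X [-81.9 -70.7] Y [-38.5  37.2]
-26 4090 topz [131.3 139.2] X [-30.3 -18.6] Y [-37.7  37.2]
26 4134 topz [128.3 139. ] X [21.2 32.9] Y [-37.4  38.4]
78 1041 topz [107.7 116.7] X [72.4 74.5] Y [-20.1  20.5]
```

View pics/sc2.png

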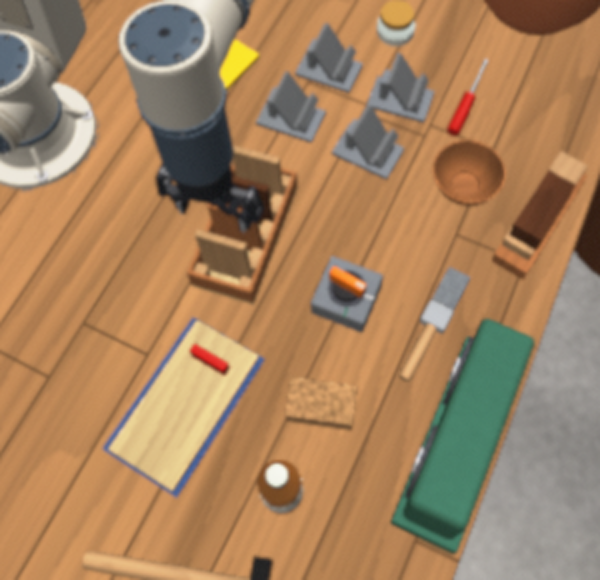

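Call:
drive_tool(moves=[{"dp":[0.955,0.203,0],"spin":0.985,"gripper":1},{"dp":[0.955,0.203,0],"spin":0.985,"gripper":1},{"dp":[0.955,0.203,0],"spin":0.985,"gripper":1},{"dp":[0.955,0.203,0],"spin":0.985,"gripper":1},{"dp":[0.955,0.203,0],"spin":0.985,"gripper":1},{"dp":[0.955,0.203,0],"spin":0.985,"gripper":1},{"dp":[0.955,0.203,0],"spin":0.985,"gripper":1},{"dp":[0.955,0.203,0],"spin":0.985,"gripper":1}])

```text
time: 50.1
ee_pos: [0.6434, -0.0464, 0.2641]
ee_rot: [2.893, -1.225, -0.002]
force: [0.2, 0.5, -0.1]
finger_gap: 0.0851
gripper_force: 0.0
```

Call:
drive_tool(moves=[{"dp":[0,0,0],"spin":0.985,"gripper":1},{"dp":[0,0,0],"spin":0.985,"gripper":1},{"dp":[0,0,0],"spin":0.985,"gripper":1},{"dp":[0,0,0],"spin":0.985,"gripper":1},{"dp":[0,0,0],"spin":0.985,"gripper":1},{"dp":[0,0,0],"spin":0.985,"gripper":1},{"dp":[0,0,0],"spin":0.985,"gripper":1},{"dp":[0,0,0],"spin":0.985,"gripper":1},{"dp":[0,0,0],"spin":0.985,"gripper":1},{"dp":[0,0,0],"spin":0,"gripper":1}])

```text
time: 50.93
ee_pos: [0.6423, -0.0466, 0.2642]
ee_rot: [-3.138, 0.147, 0.002]
force: [0.1, 0.7, -0.4]
finger_gap: 0.0855
gripper_force: 0.0
```

```bash
cat > sw.py <<'E'
from st import *
s=st()
M=R.from_rotvec(s["ee_rot"]).as_matrix()
for cam in ("wrist","scene","top"):
    p=eyes.snapshot(cam); P,u,v=cloud(p); H=cv2.cvtColor(p["img"],cv2.COLOR_RGB2HSV)[v,u].astype(int)
    for nm,m in [("knob",(abs(P[:,0]-.642)<.05)&(abs(P[:,1]+.046)<.05)&(P[:,2]>.08)&(P[:,2]<.1)&(H[:,1]>120)),
      ("lid",(abs(P[:,0]-.49)<.1)&(abs(P[:,1]+.304)<.14)&(P[:,2]>.0125)&(P[:,2]<.03)&((P[:,0]-.49)<.08)),
      ("mat",(abs(P[:,0]-.49)<.1)&(abs(P[:,1]+.304)<.16)&(H[:,0]>100)&(H[:,0]<125)&(H[:,1]>100)&(P[:,2]<.0085))]:
        if m.sum()<40: continue
        c,(a,b),t=cv2.minAreaRect(P[m][:,:2].astype(np.float32)*1000)
        if a<b: a,b,t=b,a,t+90
        print(cam,nm,m.sum(),"c",np.round(c,1),round(a,1),round(b,1),"deg",round(t%180,1),"z",np.round(np.percentile(P[m][:,2],[2,50,98]),4), "tool",np.round((np.array([c[0]/1000,c[1]/1000,.089])-s["ee_pos"])@M*1000,1) if nm=="knob" else "")
E
python3 sw.py
```

```text
t 50.93 p [642.3 -46.6 264.2] yang -95.35 z [-0.001  0.    -1.   ] F [ 0.1  0.7 -0.4] gap 85.5 gf 0.0 q6 1.31
wrist knob 1260 c [644.3 -47. ] 59.3 15.4 deg 174.1 z [0.0845 0.0891 0.0906] tool [  2.2   0.2 175.2]
wrist lid 10509 c [ 495.7 -282.9] 189.7 117.9 deg 85.3 z [0.0153 0.0176 0.0233] tool 
wrist mat 1581 c [ 492.8 -282.6] 198.9 137.6 deg 83.8 z [0.0021 0.0036 0.005 ] tool 
scene knob 73 c [648.9 -48.4] 46.0 16.7 deg 175.1 z [0.0808 0.0884 0.0932] tool [  6.9   1.2 175.2]
scene lid 2687 c [ 494.2 -305.7] 235.0 118.3 deg 84.6 z [0.0129 0.0169 0.0225] tool 
scene mat 94 c [ 554.2 -311.2] 230.5 5.5 deg 84.8 z [-0.0024  0.0028  0.0072] tool 
top knob 81 c [635.6 -44.6] 48.3 15.9 deg 174.0 z [0.0805 0.0889 0.0961] tool [ -6.7  -1.4 175.2]
top lid 2179 c [ 491.9 -300.7] 239.7 123.4 deg 86.0 z [0.0129 0.0174 0.0252] tool 
top mat 255 c [ 490.1 -302.1] 235.1 132.8 deg 85.1 z [-0.0043  0.0022  0.0077] tool
```

Call:
drive_tool(moves=[{"dp":[0.04,-0.04,-0.8],"spin":0,"gripper":1},{"dp":[0,0,-0.9],"spin":0,"gripper":1},{"dp":[0,0,-0.9],"spin":0,"gripper":1},{"dp":[0,0,-0.9],"spin":0,"gripper":1},{"dp":[0,0,-0.9],"spin":0,"gripper":1},{"dp":[0,0,-0.6],"spin":0,"gripper":1},{"dp":[0,0,0],"spin":0,"gripper":1}])

```text
time: 51.67
ee_pos: [0.6414, -0.0479, 0.1356]
ee_rot: [3.138, -0.155, -0.012]
force: [-1.2, 0.4, -1.1]
finger_gap: 0.0854
gripper_force: 0.0
```

Call:
drive_tool(moves=[{"dp":[0,0,0],"spin":0,"gripper":0},{"dp":[0,0,0],"spin":0,"gripper":0},{"dp":[0,0,0],"spin":0,"gripper":0},{"dp":[0,0,0],"spin":0,"gripper":0},{"dp":[0,0,0],"spin":0,"gripper":0},{"dp":[0,0,0],"spin":0,"gripper":0},{"dp":[0,0,0],"spin":0,"gripper":0},{"dp":[0,0,0],"spin":0,"gripper":0}])

```text
time: 52.33
ee_pos: [0.644, -0.0461, 0.1411]
ee_rot: [-3.135, 0.15, -0.004]
force: [-1.6, 7.3, 4.6]
finger_gap: 0.0146
gripper_force: 61.1
```

Call:
drive_tool(moves=[{"dp":[0,0,0],"spin":-0.5,"gripper":0},{"dp":[0,0,0],"spin":-0.5,"gripper":0},{"dp":[0,0,0],"spin":-0.5,"gripper":0},{"dp":[0,0,0],"spin":-0.5,"gripper":0},{"dp":[0,0,0],"spin":0,"gripper":0}])

```text
time: 52.75
ee_pos: [0.644, -0.0462, 0.1411]
ee_rot: [-3.113, 0.403, -0.003]
force: [-2.0, 6.7, 4.8]
finger_gap: 0.0146
gripper_force: 61.1
```

```bash
python3 st.py
```

```text
t 52.75 p [644.  -46.2 141.1] yang -104.77 z [ 0.002  0.002 -1.   ] F [-2.   6.7  4.8] gap 14.6 gf 61.1 q6 1.15
```

Call:
drive_tool(moves=[{"dp":[0,0,0],"spin":-0.8,"gripper":0},{"dp":[0,0,0],"spin":-0.8,"gripper":0},{"dp":[0,0,0],"spin":-0.8,"gripper":0},{"dp":[0,0,0],"spin":-0.8,"gripper":0},{"dp":[0,0,0],"spin":-0.8,"gripper":0},{"dp":[0,0,0],"spin":-0.8,"gripper":0},{"dp":[0,0,0],"spin":-0.8,"gripper":0},{"dp":[0,0,0],"spin":-0.8,"gripper":0},{"dp":[0,0,0],"spin":-0.8,"gripper":0}])

```text
time: 53.5
ee_pos: [0.6437, -0.0465, 0.1411]
ee_rot: [-2.87, 1.272, -0.001]
force: [-3.6, 5.3, 5.5]
finger_gap: 0.015
gripper_force: 61.3
```

Call:
drive_tool(moves=[{"dp":[0,0,0],"spin":-0.8,"gripper":0},{"dp":[0,0,0],"spin":-0.8,"gripper":0},{"dp":[0,0,0],"spin":-0.8,"gripper":0},{"dp":[0,0,0],"spin":-0.8,"gripper":0},{"dp":[0,0,0],"spin":-0.8,"gripper":0},{"dp":[0,0,0],"spin":-0.8,"gripper":0},{"dp":[0,0,0],"spin":-0.8,"gripper":0},{"dp":[0,0,0],"spin":-0.8,"gripper":0},{"dp":[0,0,0],"spin":0,"gripper":0},{"dp":[0,0,0],"spin":0,"gripper":0}])

```text
time: 54.33
ee_pos: [0.6438, -0.0475, 0.1413]
ee_rot: [-2.461, 1.951, -0.002]
force: [-1.7, 3.0, 6.0]
finger_gap: 0.0146
gripper_force: 89.5
```

```bash
python3 st.py
```

```text
t 54.33 p [643.8 -47.5 141.3] yang -166.8 z [ 0.002 -0.    -1.   ] F [-1.7  3.   6. ] gap 14.6 gf 89.5 q6 0.06
```

Call:
drive_tool(moves=[{"dp":[0,0,0],"spin":0,"gripper":1},{"dp":[0,0,0],"spin":0,"gripper":1},{"dp":[0,0,0],"spin":0,"gripper":1},{"dp":[0,0,0],"spin":0,"gripper":1},{"dp":[0,0,0],"spin":0,"gripper":1},{"dp":[0,0,0],"spin":0,"gripper":1},{"dp":[0,0,0],"spin":0,"gripper":1}])

```text
time: 54.92
ee_pos: [0.6435, -0.048, 0.1398]
ee_rot: [2.458, -1.956, -0.0]
force: [0.1, 0.4, -0.4]
finger_gap: 0.0854
gripper_force: 0.0
```

Call:
drive_tool(moves=[{"dp":[0,0,0.5],"spin":0,"gripper":1},{"dp":[0,0,0.9],"spin":0,"gripper":1},{"dp":[0,0,0.9],"spin":0,"gripper":1},{"dp":[0,0,0.9],"spin":0,"gripper":1},{"dp":[0,0,0.9],"spin":0,"gripper":1},{"dp":[0,0,0.9],"spin":0,"gripper":1},{"dp":[0,0,0.9],"spin":0,"gripper":1},{"dp":[0,0,0],"spin":0,"gripper":1},{"dp":[0,0,0],"spin":0,"gripper":1}])

```text
time: 55.67
ee_pos: [0.644, -0.0479, 0.2891]
ee_rot: [-2.456, 1.955, -0.004]
force: [0.4, -1.0, -0.6]
finger_gap: 0.0855
gripper_force: 0.0
```

```bash
python3 sw.py; cat > fin.py <<'E'
from h import *
p=eyes.snapshot("scene"); cv2.imwrite("pics/fin.png",cv2.resize(p["img"][150:400,150:420,::-1],None,fx=2.3,fy=2.3,interpolation=cv2.INTER_CUBIC))
P,u,v=cloud(p); d=np.array([-.1331,.9911]); n=np.array([-.9911,-.1331]); X=(P[:,:2]-[.4421,-.015])@d*1000; Y=(P[:,:2]-[.4421,-.015])@n*1000
for S in (-78,-26,26,78):
    m=(abs(X-S)<20)&(abs(Y)<50)&(P[:,2]>.1); print(S,m.sum(),np.round(np.percentile(P[m][:,2],[50,97])*1000,1),np.round(np.percentile(X[m],[3,97]),1))
E
python3 fin.py
```

```text
t 55.67 p [644.  -47.9 289.1] yang -167.02 z [ 0.004  0.    -1.   ] F [ 0.4 -1.  -0.6] gap 85.5 gf 0.0 q6 0.06
wrist knob 1044 c [643.9 -47.4] 60.0 15.7 deg 109.9 z [0.0856 0.0891 0.0906] tool [ -0.7   0.7 200.1]
wrist lid 7492 c [ 499.8 -234.5] 117.2 91.7 deg 175.4 z [0.0154 0.0175 0.025 ] tool 
wrist mat 1545 c [ 496.8 -236.1] 138.6 103.6 deg 176.1 z [0.0019 0.0036 0.0052] tool 
scene knob 89 c [642.5 -46.6] 61.2 15.7 deg 110.0 z [0.0816 0.0879 0.0932] tool [ -1.7   1.9 200.1]
scene lid 2708 c [ 494.  -305.9] 234.6 118.7 deg 84.6 z [0.0129 0.0169 0.0222] tool 
scene mat 95 c [ 554.5 -311.4] 229.6 5.2 deg 84.9 z [-0.0018  0.0023  0.007 ] tool 
top knob 83 c [639.7 -39.5] 47.9 17.3 deg 111.3 z [0.081  0.0888 0.0952] tool [ -9.2   3.  200. ]
top lid 2190 c [ 490.4 -304.1] 240.8 122.7 deg 86.4 z [0.0128 0.0176 0.0253] tool 
top mat 262 c [ 489.8 -302.4] 236.4 132.5 deg 85.1 z [-0.004   0.0024  0.0078] tool 
-78 219 [132.4 141.4] [-82.7 -70.7]
-26 220 [130.8 141.5] [-31.  -18.7]
26 931 [593.5 626.6] [22.  45.4]
78 933 [641.1 649. ] [59.3 95.6]
```

View pics/fin.png

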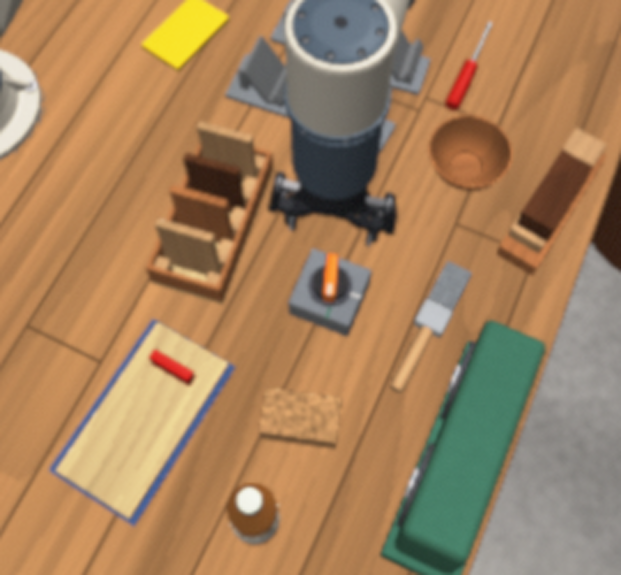

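```bash
python3 -c "
from bench import ctrl
print(ctrl.job_done())"
```

```text
the job is handed in; nothing more can be done
None
```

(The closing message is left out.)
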